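# Ease a reference cell out of its case and set it, mark to index, in the turbidity meter

## Task

Work the short reference cell out of its tight well in the open case, gripping it only by the cap and twisting it a little to and fro as you draw it up, so that the light case is neither lifted nor dragged. Stand it upright on the bench and let go, so that you can take the cap again from another side, then set it down without a hard knock in the seat ring of the turbidity meter, between the two optical blocks, with the white line on its cap pointing along the meter's white index line towards the front panel, and let go. Keep the cell upright all the while and leave the two tall cells down in their wells.

Things in the scene. Friction and masses are not known exactly. Their poses are not given: they have to be found in the camera images.
- cell: Short reference cell: sealed glass cylinder, 25 mm diameter, 58 mm tall, topped by a black ribbed cap (28 mm diameter, 18 mm tall, firm on the glass); 76 mm overall, 60 g. Shortest of the three cells in the case (13 mm lower), in any of the three wells. Origin: centre of its underside, 5 mm above the bench at the start; z up its axis, x towards the white line on the cap.
- cell_cap (a point): Centre of the short cell's cap, 67 mm above its underside; the cap reaches 9 mm above and below it and 14 mm to each side. Grip here, fingertips no lower than the cap's lower edge: the glass must not be squeezed. In the case the next cells stand 36 mm away, so grip across the row of wells.
- cell_mark (a point): Outer end of the white line (4 mm wide) that runs from the middle of the cap's top to its rim: 14 mm from the axis, 76 mm above the underside. At the start it points along the row of wells, towards the case's +y, within about 25 degrees.
- case: Loose open transport case, aluminium shell and grey moulded insert, 172 mm wide (y), 150 mm deep (x), deck 44 mm high; lid fixed open at the back (+x), leaning away to x = +122 mm, 107 mm high. Origin: centre of its underside; z up, x to the back, y along the row of wells. With the two other cells it weighs only about 11 N; it stands on rubber feet. A pen lies in a pocket behind the row. It must not be lifted or shifted by 20 mm.
- row (a point): Middle of the row of wells at deck height: case x = -12, y = 0, z = 44 mm. Wells at case y = -36, 0 and +36 mm, each a shaft 27 mm wide (y), floor 5 mm above the bench. In each, two sprung tongues (front and back) reach up to 27 mm above the bench and press on the glass with about 12 N each; a cell is free once raised by 23 mm.
- grip_line (a point): Top of the middle well's tongues (case x = -12, y = 0, z = 27 mm). Pulled straight, a cell holds with 13 to 16 N and the case comes along. Turned to and fro it slides up easily: let the glass slide round (12.5 mm x angle) at least twice as far as it rises, e.g. 2 mm with one turn of 0.5 rad, then turn back without lifting. Over about 8 N of pull the case starts to rise and turn with the cell: give way. Room to turn: 0.35 rad either way.
- tall_cell_a: One of the two tall cells that stay in their wells: like the short one, but the glass is 71 mm tall (89 mm overall) and the cap has no line. Origin: centre of its underside, z up.
- tall_cell_b: The other tall cell, of the same size. Origin: centre of its underside, z up.
- meter: White bench turbidity meter, fixed, 176 mm wide (y). Origin: on the bench below the seat; x to its back, z up. The base reaches from x = -121 mm (front panel with display and keys, low) to +90 mm and is 36 mm high. The two optical blocks on it reach from x = -36 to +36 mm and from y = 25 mm outwards to 75 mm on either side; their tops are 112 mm above the bench.
- seat (a point): Middle of the seat on the floor of the open bay between the blocks, 38 mm above the bench; axes as the meter. A steel ring round it, 3 mm high, 31 mm inside diameter, takes the cell's foot with 3 mm to spare. The bay is 50 mm wide (y), open to front and back: the fingers fit only one in front of and one behind the cell, within about 20 degrees.
- index (a point): Front end of the white index line on the bay floor, 45 mm in front of the seat (meter -x). Seen from above, the white line on the cap must point from the seat towards this point.
Not all that is in view belongs to the job. Leave any green look-alike of the cell alone.

How it is judged:
By the outcome, as a careful person would: the job done as asked, in the order asked, and still so for the second after the job is handed in, with the robot touching nothing.
It also fails if it takes over 72 s, if anything falls off the work surface, if the arm or the gripper's body presses on something with over 40 N, if the wrist force passes 120 N, or if a joint passes its speed limit or range.

## Robot

A 6-joint arm with a two-finger parallel gripper is mounted at the origin on a cart in front of the work surface, level with it; the furniture and walls round the work are solid. World frame = base frame: x ahead of the robot, y to its left, z up, the work surface at z = 0. Lengths are in m, angles in rad, forces in N, time in s.
With the tool pointing down it reaches from about 0.275 to 1 m from the base axis. Payload 8.4 kg.
Tool frame: the origin (TCP) lies on the centre line of the jaws, within the pads' length; the fingertips stand 22 mm ahead of it and the grasp point (between the pads) lies 3 mm ahead of it; z points along the fingers, y is the direction in which the jaws open and shut (so a half turn about z gives the same grasp; the last joint's range is limited). The gripper opens to 85 mm and grips with 20 to 120 N. Pads are 22 mm wide; open, the fingers measure 114 mm over their backs; the gripper's body (76 mm by 85 mm) begins 54 mm behind the grasp point. The pads swing forward as they close: fully open they stand 13 mm farther back than shut.
Start: joints at [-1.347, 0.353, 1.633, -0, 1.155, -0.002], TCP at [0.14, -0.609, 0.253] pointing down, gripper open.
Joint ranges: [-2.63, 2.63], [-0.92, 2.1], [0.06, 2.66], [-1.3, 4.44], [0, 2.69], [-3.02, 3.02]. Speed limits (rad/s): [2.22, 2.22, 2.79, 3.14, 3.14, 3.14].

## Interface

Orientations are given as [roll, pitch, yaw] about the fixed x, y, z axes, in that order (R = Rz(yaw) Ry(pitch) Rx(roll)).
In Python, from rig import sensors, vision, order gives the robot as it stands.
- The arm moves only by the tool play_rows, never from a script. Its argument "series" is a list of rows, each a list of 7 numbers: the finger opening in cm, from 0 to 8.54, then the shift along the world's x, y, z in cm, then the turn, a rotation vector about the world's x, y, z in rad. A call has 1 to 5 rows; each row shifts and turns the commanded pose from where the row before left it; what a row does not reach is not made up. A row lasts 1/8 s, in which the tool goes at most 62.5 mm and 10.7 degrees, less where a joint would pass 70% of its speed; a pose out of reach is approached as far as the arm can. A call with a gripper value outside its range is refused whole. The fingers move at their own pace and stop on an object; "newtons" is the grip in N (left out, the last holds). Time passes only in rows, so rows that do not move let the fingers close. It gives the time, the measured TCP pose, the force and the opening at its end, in the units of the state.
- sensors.get_state(): the state, without advancing time (a new reading comes with each control period).
- vision.snapshot(name): name is "side" or "top" or "wrist"; returns a dict with "img" (400x640x3 uint8, red, green, blue), "z_map" (400x640 float32, m along the optical axis (not along the pixel's ray), 0 where there is no reading), "vertical_fov" (degrees; the focal length in pixels is half the picture's height over the tangent of half this angle, whatever the lens; pixels are square), "cx", "cy" (the principal point, pixels), "rvec" (rotation vector, rad) and "tvec" (3), from world to camera coordinates, as OpenCV has them. Camera axes: x right, y down, z forward; pixel columns grow to the right and rows downward; lengths in m; the calibration is good to about 2 mm. The wrist camera is an equidistant fisheye: a pixel r from the principal point sees the ray r / f radians off the axis. A picture is of the moment at which its call begins.
- order.finish_job(): hands the job in, once; it reports no verdict.
Trained networks look in a picture, given as the dict that the camera call returned (one of the last four; its "shot" number tells which), for a name from the list of things; names that differ only in an ending like _2 or _b are one class to them, and where a whole thing is asked for, a point or a joint stands for the part that bears it (a point fixed in the world has none). Each returns a list of dicts, best first, with "p" (0 to 1); they miss things now and then, are a little off and sometimes report something else, mostly with a low value. They report only what shows in the picture. A call takes as long as a camera call. They do not tell look-alikes from the thing itself.
- vision.cut_out(query, picture): "mask" (400x640 bool, what is visible of it).
- vision.mark_of(query, picture): "position" ([x, y, z] in m, in world coordinates, good to about 4 mm: a listed point, or the origin of a listed thing).
The state is a dict: "t": time; "q": joint angles; "joint_vel": joint speeds; "tau": joint torques, N m; "tcp_pos": TCP position; "tcp_rot": TCP orientation; "force": force on the tool from outside, world axes, zero at the start; "wrist_torque": the same for the moment, N m; "grip_width": opening from 0.0 (shut) to 1.0 (fully open).
Only numpy, scipy, OpenCV 4.12 (cv2) and the standard library are available. Lean on these libraries where they do the work, as an engineer would, in place of code of your own. Each camera call takes 0.05 s, during which the arm holds its last target.

## Working session

There is one attempt and no reset: what is moved stays moved. The work goes in short steps, Python scripts to look and compute and a tool call to move; the robot and the scene stay as the last step left them, time stands still between calls to the robot, and variables do not carry over. Pictures are saved under pics/ and viewed, and the job is handed in when it is done.

Besides the shell and the picture viewer there is one more tool, called after "Call:" as name(argument=value, ...), one argument or row to a line, values as JSON. play_rows: Moves the arm, as the interface text tells. Its arguments: {"type":"object","properties":{"series":{"type":"array","items":{"type":"array","items":{"type":"number"}}},"newtons":{"type":"number"}},"required":["series"]}

```bash
ls; mkdir -p pics
cat > h.py <<'E'
import numpy as np, cv2
from rig import sensors, vision, order
def snap(n,fn=None):
    s=vision.snapshot(n)
    if fn: cv2.imwrite('pics/'+fn,cv2.cvtColor(s['img'],cv2.COLOR_RGB2BGR))
    return s
def RT(s):
    R,_=cv2.Rodrigues(np.array(s['rvec'],float)); return R,np.array(s['tvec'],float)
def F(s): return 200/np.tan(np.radians(s['vertical_fov'])/2)
def proj(s,P):
    R,t=RT(s); c=R@np.array(P)+t; f=F(s); return s['cx']+f*c[0]/c[2], s['cy']+f*c[1]/c[2]
def unproj(s,u,v,z=None,plane=None):
    R,t=RT(s); f=F(s); d=np.array([(u-s['cx'])/f,(v-s['cy'])/f,1.0])
    if plane is not None:
        o=-R.T@t; w=R.T@d; return o+w*(plane-o[2])/w[2]
    if z is None: z=s['z_map'][int(round(v)),int(round(u))]
    return R.T@(d*z-t)
E
python3 - <<'E'
from h import *
np.set_printoptions(precision=4,suppress=True)
print(sensors.get_state())
for n in ['side','top']:
    s=snap(n,n+'0.png'); R,t=RT(s); print(n,s['vertical_fov'],s['cx'],s['cy'],-R.T@t,R[2])
    for q in ['cell','cell_cap','cell_mark','case','row','tall_cell_a','meter','seat','index']:
        print(q,[(np.round(d['position'],3),round(d['p'],2)) for d in vision.mark_of(q,s)[:4]])
E
```

```text
pics
{'t': 0.0, 'q': array([-1.3474,  0.3537,  1.6342, -0.0001,  1.1552, -0.0024]), 'joint_vel': array([ 0.0007,  0.0003,  0.0006, -0.001 , -0.0003, -0.0005]), 'tau': array([  0.0009, -60.5253, -34.2071,   0.    ,   0.0095,  -0.    ]), 'tcp_pos': array([ 0.1398, -0.6087,  0.2525]), 'tcp_rot': array([-3.1402,  0.    ,  0.2258]), 'force': array([ 0.343 ,  0.0696, -0.4094]), 'wrist_torque': array([ 0.0115,  0.0014, -0.0055]), 'grip_width': 1.002606364871225}
side 48.64270515821283 315.2036205871045 206.23413848367568 [-0.0071  0.8252  0.4791] [ 0.4485 -0.8025 -0.3936]
cell [(array([0.338, 0.339, 0.001]), 0.82), (array([0.488, 0.214, 0.002]), 0.8), (array([0.498, 0.249, 0.004]), 0.6)]
cell_cap [(array([0.491, 0.216, 0.074]), 0.83), (array([0.342, 0.347, 0.068]), 0.79)]
cell_mark [(array([0.472, 0.213, 0.081]), 0.79)]
case [(array([ 0.503,  0.213, -0.002]), 0.69)]
row [(array([0.493, 0.213, 0.042]), 0.76)]
tall_cell_a [(array([0.48 , 0.179, 0.001]), 0.89), (array([0.497, 0.25 , 0.005]), 0.75), (array([0.488, 0.22 , 0.025]), 0.44)]
meter [(array([ 0.519, -0.169, -0.   ]), 0.62), (array([ 0
[... 264 characters left out ...]
0.9832]
cell [(array([0.489, 0.213, 0.005]), 0.63), (array([0.338, 0.343, 0.001]), 0.62)]
cell_cap [(array([0.487, 0.209, 0.072]), 0.5), (array([0.336, 0.344, 0.067]), 0.47)]
cell_mark [(array([ 0.526, -0.164,  0.002]), 0.7), (array([0.331, 0.33 , 0.074]), 0.69), (array([0.476, 0.209, 0.079]), 0.6), (array([ 0.524, -0.166,  0.033]), 0.55)]
case [(array([ 0.499,  0.21 , -0.   ]), 0.84), (array([0.473, 0.211, 0.077]), 0.65)]
row [(array([0.49 , 0.214, 0.044]), 0.88)]
tall_cell_a [(array([0.497, 0.248, 0.009]), 0.61), (array([0.481, 0.177, 0.006]), 0.51)]
meter [(array([ 0.521, -0.163, -0.001]), 0.56)]
seat [(array([ 0.525, -0.164,  0.033]), 0.75), (array([0.492, 0.213, 0.041]), 0.36)]
index []
```

View pics/side0.png

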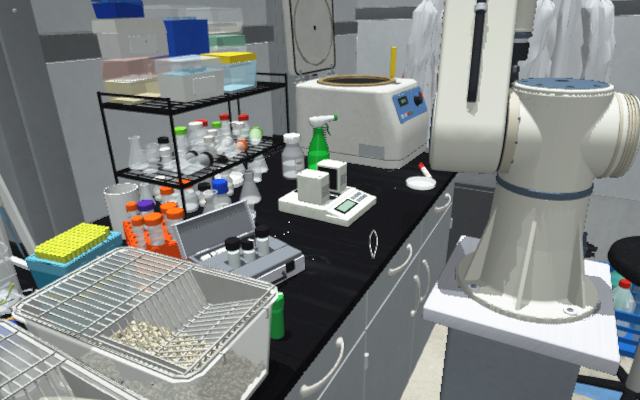

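View pics/top0.png

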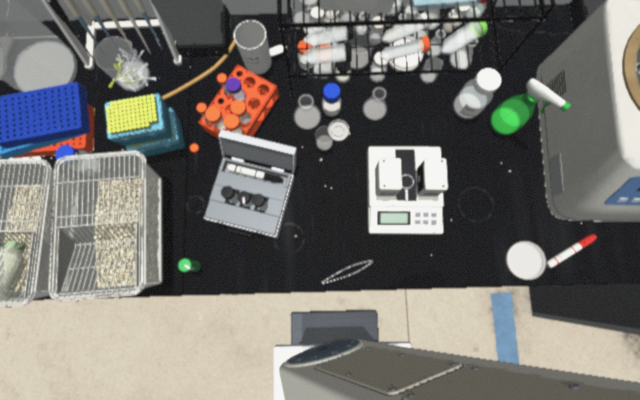

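```bash
python3 - <<'E'
import cv2
from h import *
im=cv2.imread('pics/top0.png')
# 
for n in ['top']:
    s=snap(n)
    for P in [(0.49,.213,.081),(0.524,-.164,.04)]:
        u,v=proj(s,P); print(u,v)
        c=im[int(v)-45:int(v)+45,int(u)-60:int(u)+60]
        cv2.imwrite('pics/c_%d.png'%u,cv2.resize(c,None,fx=6,fy=6,interpolation=cv2.INTER_CUBIC))
im=cv2.imread('pics/side0.png'); s=snap('side')
u,v=proj(s,(0.49,.213,.081)); print(u,v)
c=im[int(v)-45:int(v)+45,int(u)-60:int(u)+60]
cv2.imwrite('pics/c_side.png',cv2.resize(c,None,fx=6,fy=6,interpolation=cv2.INTER_CUBIC))
E
ls pics
```

```text
243.1576894517533 195.80183553710043
404.9813585160488 180.66677203278425
247.10790335781752 238.21874478568276
c_243.png
c_404.png
c_side.png
side0.png
top0.png
```

View pics/c_243.png

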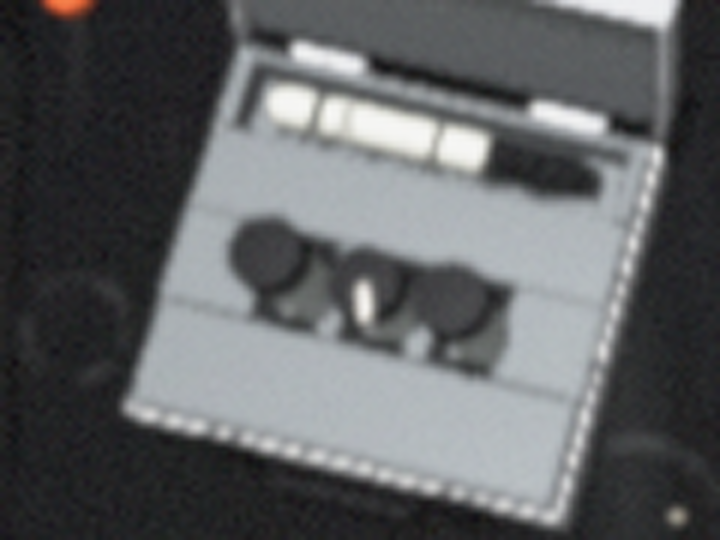

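View pics/c_404.png

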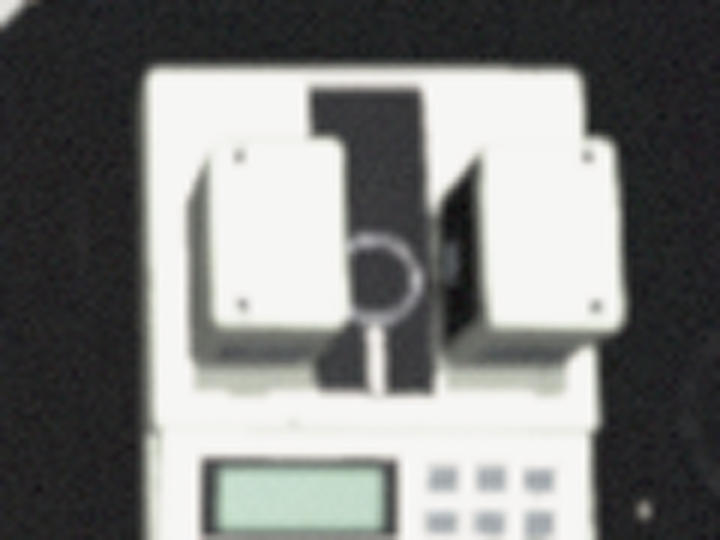

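View pics/c_side.png

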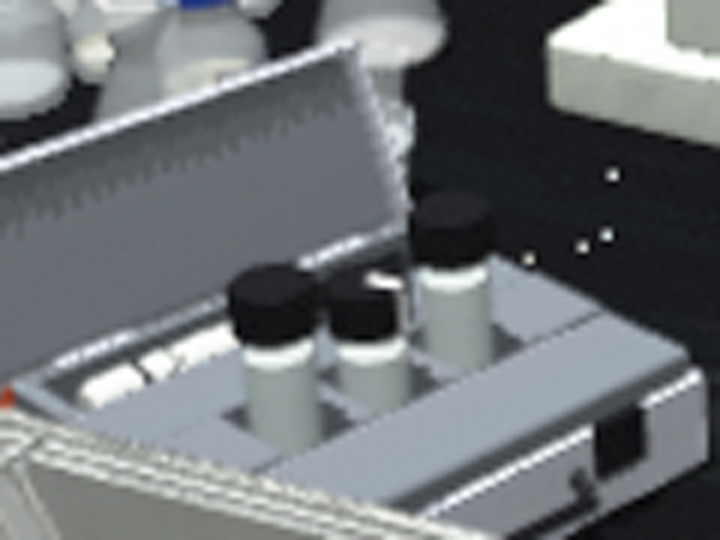

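The short cell is the middle one in the case at top (243,196) / side (247,238): it is lower than its neighbours and is the only cap with a white line. The green look-alike at top (187,265) is left alone. The line seems to point towards the case front, not along the row, so I'll check that with the wrist camera from above.

Call:
play_rows(
  series=[
    [8.5, 2.3, 5.4, 0, 0, 0, 0.075],
    [8.5, 2.3, 5.4, 0, 0, 0, 0.075],
    [8.5, 2.3, 5.4, 0, 0, 0, 0.075],
    [8.5, 2.3, 5.4, 0, 0, 0, 0.075],
    [8.5, 2.3, 5.4, 0, 0, 0, 0.075],
  ],
  newtons=50,
)

```text
t: 1.72
tcp_pos: [0.2554, -0.3376, 0.2535]
tcp_rot: [3.141, -0.0, 0.603]
force: [1.6, -0.2, 0.1]
grip_width: 0.998
```

Call:
play_rows(
  series=[
    [8.5, 2.3, 5.4, 0, 0, 0, 0.075],
    [8.5, 2.3, 5.4, 0, 0, 0, 0.075],
    [8.5, 2.3, 5.4, 0, 0, 0, 0.075],
    [8.5, 2.3, 5.4, 0, 0, 0, 0.075],
    [8.5, 2.3, 5.4, 0, 0, 0, 0.075],
  ],
)

```text
t: 2.35
tcp_pos: [0.3706, -0.0674, 0.2538]
tcp_rot: [3.14, -0.001, 0.978]
force: [0.9, 0.1, -0.2]
grip_width: 0.995
```

Call:
play_rows(
  series=[
    [8.5, 2.3, 5.4, 0, 0, 0, 0.075],
    [8.5, 2.3, 5.4, 0, 0, 0, 0.075],
    [8.5, 2.3, 5.4, 0, 0, 0, 0.075],
    [8.5, 2.3, 5.4, 0, 0, 0, 0.075],
    [8.5, 0, 0, 0, 0, 0, 0.075],
  ],
)

```text
t: 2.98
tcp_pos: [0.4633, 0.1504, 0.2534]
tcp_rot: [3.141, -0.001, 1.357]
force: [-0.2, -1.1, -0.6]
grip_width: 0.997
```

Run:
```python
from h import *
np.set_printoptions(precision=4,suppress=True)
st=sensors.get_state(); print(st['t'],st['tcp_pos'],st['tcp_rot'],st['q'],st['force'])
s=snap('wrist','w1.png'); R,t=RT(s); print(s['vertical_fov'],s['cx'],s['cy'],-R.T@t,R)
for q in ['cell','cell_cap','cell_mark','case','row','tall_cell_a']:
    print(q,[(np.round(d['position'],4),round(d['p'],2)) for d in vision.mark_of(q,s)[:4]])
```

```text
2.975 [0.4633 0.1504 0.2534] [ 3.1406 -0.0013  1.3571] [0.3103 0.136  1.9212 0.0007 1.0829 0.5237] [-0.2153 -1.1119 -0.5781]
65.70646984690485 319.22377789541423 198.34203419557198 [0.4806 0.2225 0.3744] [[ 0.9773 -0.2117  0.0004]
 [-0.2027 -0.9352  0.2904]
 [-0.0611 -0.2839 -0.9569]]
cell [(array([0.4892, 0.2137, 0.0046]), 0.8), (array([ 0.3382,  0.3479, -0.0001]), 0.72)]
cell_cap [(array([0.3368, 0.3427, 0.0694]), 0.74), (array([ 0.5225, -0.1619, -0.0033]), 0.63), (array([0.4853, 0.2123, 0.0757]), 0.61), (array([0.4749, 0.1832, 0.0072]), 0.49)]
cell_mark [(array([0.3323, 0.3338, 0.0767]), 0.81), (array([0.4745, 0.2141, 0.0806]), 0.79)]
case [(array([ 0.4972,  0.2154, -0.003 ]), 0.88)]
row [(array([0.4905, 0.2153, 0.0447]), 0.72)]
tall_cell_a [(array([0.4762, 0.1844, 0.0064]), 0.97), (array([0.4998, 0.2487, 0.0078]), 0.77)]
```

View pics/w1.png

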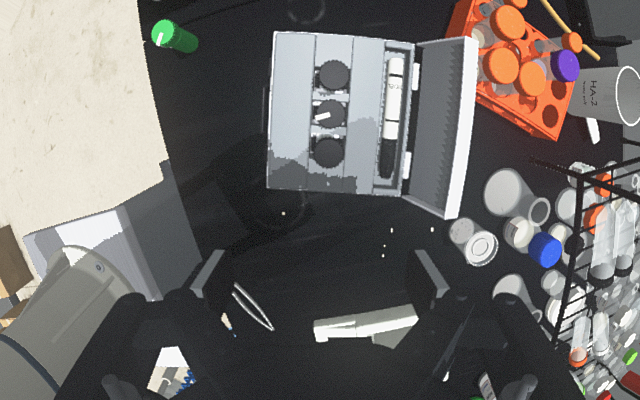

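```bash
cat >> h.py <<'E'
def fpix(s,u,v,plane=None,z=None):
    R,t=RT(s); f=F(s); a=np.array([u-s['cx'],v-s['cy']]); r=np.linalg.norm(a); th=r/f
    d=np.array([*(a/max(r,1e-9)*np.sin(th)),np.cos(th)]); o=-R.T@t
    if plane is not None:
        w=R.T@d; return o+w*(plane-o[2])/w[2]
    return R.T@(d/d[2]*z-t)
def fproj(s,P):
    R,t=RT(s); c=R@np.array(P)+t; f=F(s); r=np.hypot(c[0],c[1]); th=np.arctan2(r,c[2]); return s['cx']+f*th*c[0]/r, s['cy']+f*th*c[1]/r
def crop(s,u,v,fn,h=30,k=9):
    c=s['img'][max(0,int(v)-h):int(v)+h,max(0,int(u)-int(h*1.3)):int(u)+int(h*1.3)]
    cv2.imwrite('pics/'+fn,cv2.cvtColor(cv2.resize(c,None,fx=k,fy=k,interpolation=cv2.INTER_CUBIC),cv2.COLOR_RGB2BGR))
    return max(0,int(u)-int(h*1.3)),max(0,int(v)-h)
E
python3 - <<'E'
from h import *
s=snap('wrist'); np.set_printoptions(precision=4,suppress=True)
print(crop(s,333,113,'w1c.png',h=55,k=5))
# depth-based cap tops
H=np.zeros((400,640));X=np.zeros((400,640,3))
for v in range(40,190):
    for u in range(260,420):
        X[v,u]=fpix(s,u,v,z=s['z_map'][v,u])
img=s['img'].astype(int)
for nm,(u0,v0),zr in [('mid',(333,113),(.074,.09)),('up',(333,75),(.086,.105)),('dn',(328,153),(.086,.105))]:
    m=np.zeros((400,640),bool); m[v0-24:v0+24,u0-26:u0+26]=1
    m&=(X[...,2]>zr[0])&(X[...,2]<zr[1])
    p=X[m]; print(nm,m.sum(),np.median(p,0),p.min(0),p.max(0))
    if m.sum()>5:
        (c,r)=cv2.minEnclosingCircle(p[:,:2].astype(np.float32)*1000); print('circle',c,r)
        if nm=='mid':
            w=m&(img.min(2)>150); print('white',w.sum(),X[w].mean(0))
for q in [(268,35),(266,188),(400,195)]: print(q)
for d in vision.mark_of('cell_mark',s)[:3]: print(d['position'],fproj(s,d['position']))
E
```

```text
(262, 58)
mid 730 [0.4892 0.2136 0.0814] [0.4715 0.1897 0.0741] [0.5041 0.228  0.0899]
circle (485.82196044921875, 207.82937622070312) 21.91115951538086
white 94 [0.4823 0.2136 0.0813]
up 766 [0.4992 0.2484 0.0942] [0.4847 0.2346 0.0862] [0.5144 0.263  0.0964]
circle (499.6529846191406, 248.947265625) 14.99746322631836
dn 752 [0.48   0.18   0.0943] [0.4662 0.1651 0.0867] [0.4942 0.194  0.0964]
circle (479.8404541015625, 179.45057678222656) 14.84339427947998
(268, 35)
(266, 188)
(400, 195)
[0.4765, 0.2131, 0.082] (np.float64(317.0618675887397), np.float64(112.88714360137631))
[0.3366, 0.3355, 0.0769] (np.float64(159.05472373767677), np.float64(37.64936746546914))
```

View pics/w1c.png

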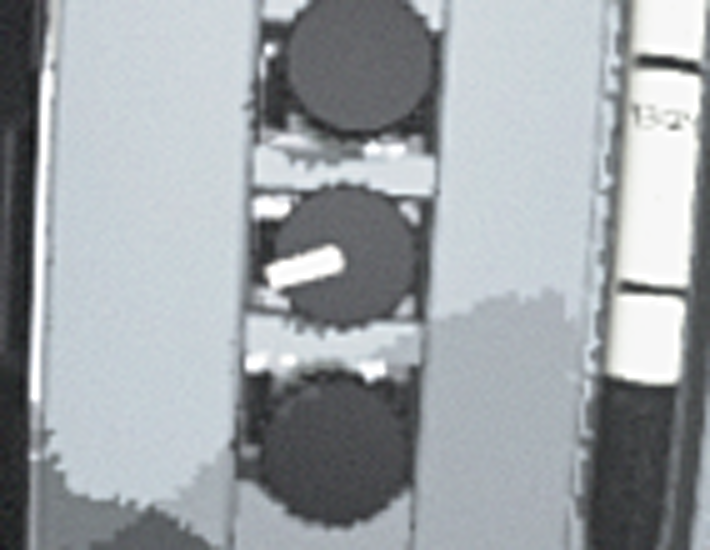

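The crop shows the middle, lower black cap at (331,110) with the white line running to about (316,113). It points to the case's front (−x), about 17° off towards −y. That is not the +y direction the text gives, so I'll use what I measured. The centre is (0.489, 0.2137) and the top is at z = 0.081, which fits the short cell. The row heading gives a tool yaw of about 1.294.

Call:
play_rows(
  series=[
    [8.5, 1.3, 3.2, 0, 0, 0, -0.031],
    [8.5, 1.27, 3.13, -2.5, 0, 0, -0.032],
    [8.5, 0, 0, -4, 0, 0, 0],
    [8.5, 0, 0, -3.5, 0, 0, 0],
    [7, 0, 0, 0, 0, 0, 0],
  ],
)

```text
t: 4.05
tcp_pos: [0.486, 0.2092, 0.1513]
tcp_rot: [-3.138, 0.003, 1.287]
force: [0.2, -0.0, 0.5]
grip_width: 0.827
```

Run:
```python
from h import *
np.set_printoptions(precision=4,suppress=True)
st=sensors.get_state(); print(st['t'],st['tcp_pos'],st['tcp_rot'],st['force'],st['grip_width'])
s=snap('wrist','w2.png')
X=np.zeros((400,640,3)); 
vv,uu=np.mgrid[0:400,0:640]
for v in range(400):
    for u in range(640): X[v,u]=fpix(s,u,v,z=s['z_map'][v,u])
m=(X[...,2]>.077)&(X[...,2]<.086)&(np.hypot(X[...,0]-.489,X[...,1]-.2137)<.018)&(s['z_map']>0)
p=X[m]; print(m.sum(),p[:,:2].min(0),p[:,:2].max(0),(p[:,:2].min(0)+p[:,:2].max(0))/2,np.median(p,0))
s=snap('side','s2.png'); u,v=proj(s,(.489,.2137,.09)); crop(s,u,v,'s2c.png',h=50,k=6)
```

```text
4.05 [0.486  0.2092 0.1513] [-3.1377  0.0032  1.287 ] [ 0.172  -0.0495  0.5234] 0.8267918909773032
1425 [0.4749 0.1997] [0.5045 0.229 ] [0.4897 0.2144] [0.49   0.2154 0.0813]
```

View pics/w2.png

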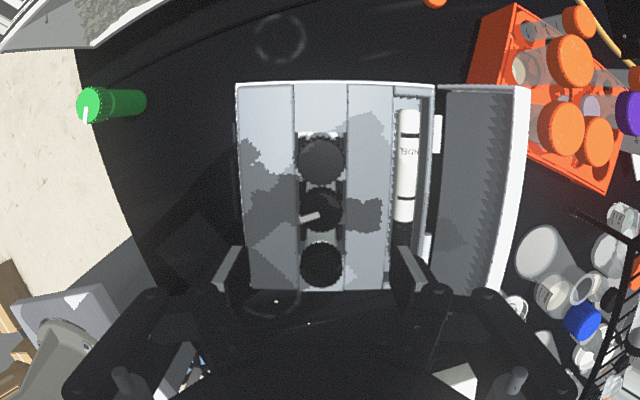

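View pics/s2c.png

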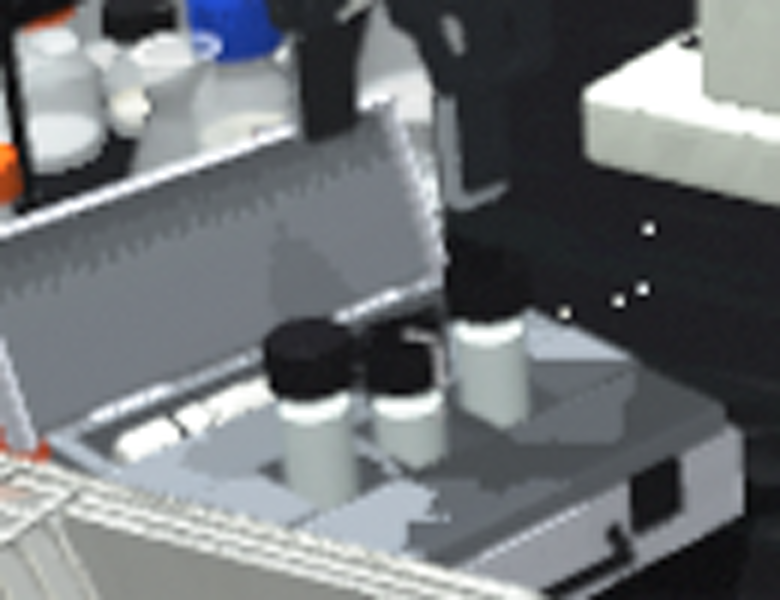

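The wrist view shows the short cap at (321,210) with its line to (302,219) and the open fingers at the row's front and back. Descending with a small centring correction.

Call:
play_rows(
  series=[
    [6, 0.35, 0.5, -2.0, 0, 0, 0.007],
    [6, 0, 0, -2.0, 0, 0, 0],
    [6, 0, 0, -2.0, 0, 0, 0],
    [6, 0, 0, -0.3, 0, 0, 0],
    [6, 0, 0, 0, 0, 0, 0],
  ],
)

```text
t: 4.78
tcp_pos: [0.492, 0.2154, 0.0916]
tcp_rot: [3.14, -0.001, 1.294]
force: [-0.7, 0.7, 1.0]
grip_width: 0.7
```

Run:
```python
from h import *
np.set_printoptions(precision=4,suppress=True)
st=sensors.get_state(); print(st['t'],st['tcp_pos'],st['tcp_rot'],st['force'],st['grip_width'])
s=snap('wrist','w3.png')
s=snap('side','s3.png'); u,v=proj(s,(.489,.2137,.09)); crop(s,u,v,'s3c.png',h=40,k=7)
```

```text
4.775 [0.492  0.2154 0.0916] [ 3.1402 -0.0012  1.2945] [-0.709   0.6809  0.9966] 0.6995998452485468
```

View pics/w3.png

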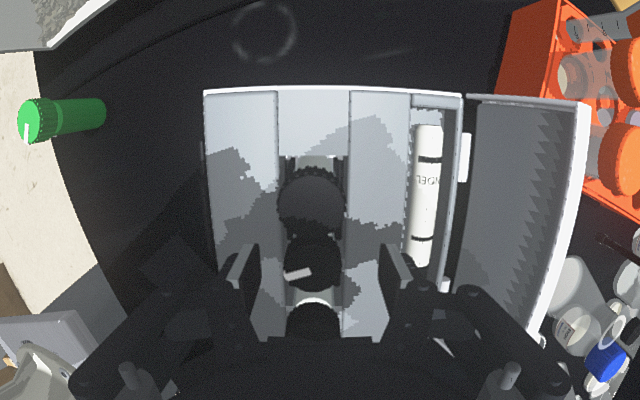

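View pics/s3c.png

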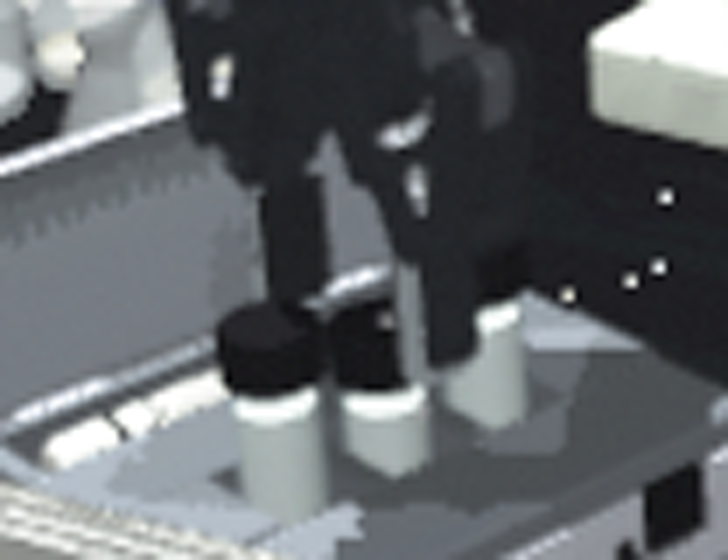

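Call:
play_rows(
  series=[
    [4, -0.2, -0.1, -0.4, 0, 0, 0],
    [3, 0, 0, 0, 0, 0, 0],
    [2, 0, 0, 0, 0, 0, 0],
    [2, 0, 0, 0, 0, 0, 0],
    [2, 0, 0, 0, 0, 0, 0],
  ],
  newtons=50,
)

```text
t: 5.5
tcp_pos: [0.4888, 0.2142, 0.0866]
tcp_rot: [-3.141, 0.0, 1.295]
force: [-3.1, -0.3, 6.1]
grip_width: 0.306
```

Run:
```python
from h import *
np.set_printoptions(precision=4,suppress=True)
st=sensors.get_state(); print(st['t'],st['tcp_pos'],st['tcp_rot'],st['force'],st['wrist_torque'],st['grip_width'],st['q'])
s=snap('side','s4.png'); u,v=proj(s,(.489,.2137,.09)); crop(s,u,v,'s4c.png',h=40,k=7)
```

```text
5.5 [0.4888 0.2142 0.0866] [-3.141   0.0002  1.2948] [-3.0878 -0.2749  6.0933] [0.0047 0.5356 0.0529] 0.30633988419879715 [0.41   0.4361 1.956  0.0003 0.7501 0.6859]
```

View pics/s4c.png

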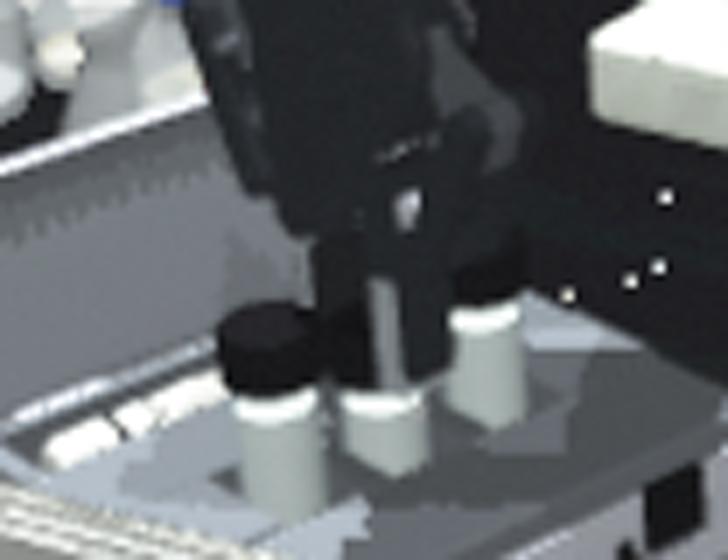

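Gripped by the cap: the fingertips are at its lower edge and clear of the glass. Starting the first to-and-fro twist with a small lift.

Call:
play_rows(
  series=[
    [2, 0, 0, 0, 0, 0, 0.17],
    [2, 0, 0, 0.06, 0, 0, 0.16],
    [2, 0, 0, 0.0, 0, 0, -0.17],
    [2, 0, 0, 0.07, 0, 0, -0.17],
    [2, 0, 0, 0.07, 0, 0, -0.17],
  ],
)

```text
t: 6.18
tcp_pos: [0.4886, 0.2141, 0.0878]
tcp_rot: [-3.141, 0.001, 1.109]
force: [-0.7, 2.2, -5.0]
grip_width: 0.303
```

```bash
cat > st.py <<'E'
from h import *
np.set_printoptions(precision=4,suppress=True)
st=sensors.get_state(); print(st['t'],st['tcp_pos'],st['tcp_rot'],st['force'],st['wrist_torque'],st['grip_width'])
E
python3 st.py
```

```text
6.175 [0.4886 0.2141 0.0878] [-3.1407  0.0007  1.1094] [-0.72    2.1636 -5.036 ] [0.2905 0.1119 0.1985] 0.30273066971002993
```

Call:
play_rows(
  series=[
    [2, 0, 0, 0.06, 0, 0, -0.16],
    [2, 0, 0, 0.0, 0, 0, 0.17],
    [2, 0, 0, 0.07, 0, 0, 0.17],
    [2, 0, 0, 0.07, 0, 0, 0.17],
    [2, 0, 0, 0.07, 0, 0, 0.17],
  ],
)

```text
t: 6.8
tcp_pos: [0.4884, 0.2138, 0.0903]
tcp_rot: [-3.14, 0.001, 1.64]
force: [-0.0, -0.5, -5.2]
grip_width: 0.305
```

```bash
python3 st.py
python3 - <<'E'
from h import *
s=snap('side','s5.png'); u,v=proj(s,(.489,.2137,.07)); crop(s,u,v,'s5c.png',h=45,k=6)
E
```

```text
6.8 [0.4884 0.2138 0.0903] [-3.14    0.0006  1.6401] [-0.0014 -0.4771 -5.1992] [-0.1459 -0.0127 -0.1283] 0.30475416930279514
```

View pics/s5c.png

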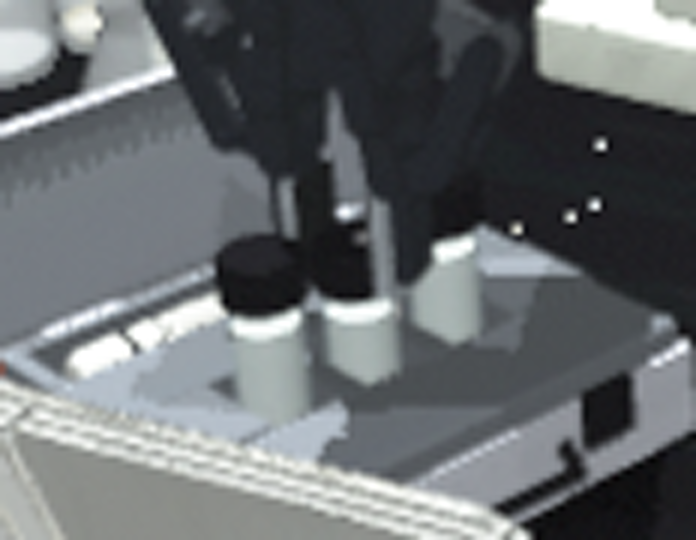

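The cell is rising with about 5 N of pull and the case is still. Continuing.

Call:
play_rows(
  series=[
    [2, 0, 0, 0.0, 0, 0, -0.16],
    [2, 0, 0, 0.07, 0, 0, -0.17],
    [2, 0, 0, 0.07, 0, 0, -0.17],
    [2, 0, 0, 0.07, 0, 0, -0.17],
    [2, 0, 0, 0.0, 0, 0, 0.17],
  ],
)

```text
t: 7.48
tcp_pos: [0.4886, 0.214, 0.0927]
tcp_rot: [-3.141, 0.001, 1.129]
force: [-0.9, 0.3, -2.5]
grip_width: 0.306
```

Call:
play_rows(
  series=[
    [2, 0, 0, 0.08, 0, 0, 0.17],
    [2, 0, 0, 0.08, 0, 0, 0.17],
    [2, 0, 0, 0.08, 0, 0, 0.16],
    [2, 0, 0, 0.0, 0, 0, -0.17],
    [2, 0, 0, 0.08, 0, 0, -0.17],
  ],
)

```text
t: 8.1
tcp_pos: [0.4886, 0.214, 0.0957]
tcp_rot: [-3.141, 0.001, 1.287]
force: [0.5, 0.7, -6.3]
grip_width: 0.304
```

```bash
python3 st.py
python3 - <<'E'
from h import *
s=snap('side','s6.png'); u,v=proj(s,(.489,.2137,.07)); crop(s,u,v,'s6c.png',h=45,k=6)
print([(np.round(d['position'],4),round(d['p'],2)) for d in vision.mark_of('case',s)[:2]],[(np.round(d['position'],4),round(d['p'],2)) for d in vision.mark_of('cell',s)[:3]])
E
```

```text
8.1 [0.4886 0.214  0.0957] [-3.1407  0.0008  1.2868] [ 0.5147  0.654  -6.3455] [0.0875 0.0109 0.2248] 0.30404994391555495
[(array([ 0.5027,  0.2101, -0.0016]), 0.75)] [(array([0.4853, 0.2117, 0.012 ]), 0.65)]
```

View pics/s6c.png

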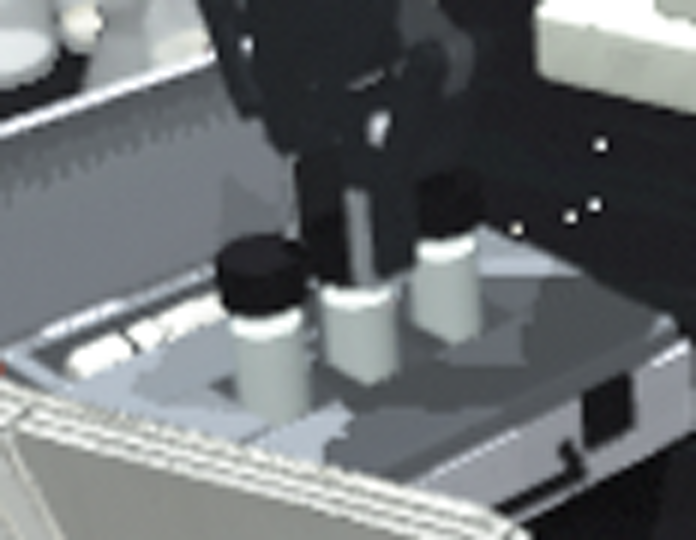

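Call:
play_rows(
  series=[
    [2, 0, 0, 0.07, 0, 0, -0.17],
    [2, 0, 0, 0.07, 0, 0, -0.17],
    [2, 0, 0, 0.0, 0, 0, 0.17],
    [2, 0, 0, 0.07, 0, 0, 0.17],
    [2, 0, 0, 0.07, 0, 0, 0.17],
  ],
)

```text
t: 8.88
tcp_pos: [0.4886, 0.2139, 0.0987]
tcp_rot: [-3.141, 0.0, 1.473]
force: [-0.7, -0.3, -6.4]
grip_width: 0.306
```

Call:
play_rows(
  series=[
    [2, 0, 0, 0.07, 0, 0, 0.17],
    [2, 0, 0, 0.0, 0, 0, -0.17],
    [2, 0, 0, 0.07, 0, 0, -0.17],
    [2, 0, 0, 0.07, 0, 0, -0.17],
    [2, 0, 0, 0.07, 0, 0, -0.17],
  ],
)

```text
t: 9.5
tcp_pos: [0.4886, 0.214, 0.1015]
tcp_rot: [-3.141, 0.001, 0.953]
force: [-0.4, 1.3, -6.4]
grip_width: 0.303
```

Call:
play_rows(
  series=[
    [2, 0, 0, 0.0, 0, 0, 0.17],
    [2, 0, 0, 0.07, 0, 0, 0.17],
    [2, 0, 0, 0.07, 0, 0, 0.17],
    [2, 0, 0, 0.07, 0, 0, 0.17],
    [2, 0, 0, 0.0, 0, 0, -0.17],
  ],
)

```text
t: 10.12
tcp_pos: [0.489, 0.2142, 0.1039]
tcp_rot: [-3.141, 0.0, 1.471]
force: [-0.2, 1.9, -3.8]
grip_width: 0.302
```

```bash
python3 st.py
python3 - <<'E'
from h import *
s=snap('side','s7.png'); u,v=proj(s,(.489,.2137,.07)); crop(s,u,v,'s7c.png',h=45,k=6)
print([(np.round(d['position'],4),round(d['p'],2)) for d in vision.mark_of('case',s)[:2]],[(np.round(d['position'],4),round(d['p'],2)) for d in vision.mark_of('cell',s)[:3]])
E
```

```text
10.125 [0.489  0.2142 0.1039] [-3.1414  0.      1.4708] [-0.2384  1.9299 -3.8384] [0.3743 0.1934 0.1372] 0.30198591752920645
[(array([0.504 , 0.2126, 0.0009]), 0.75), (array([0.4753, 0.2136, 0.0969]), 0.57)] [(array([0.4908, 0.2143, 0.0222]), 0.78), (array([0.3408, 0.3405, 0.0004]), 0.56)]
```

View pics/s7c.png

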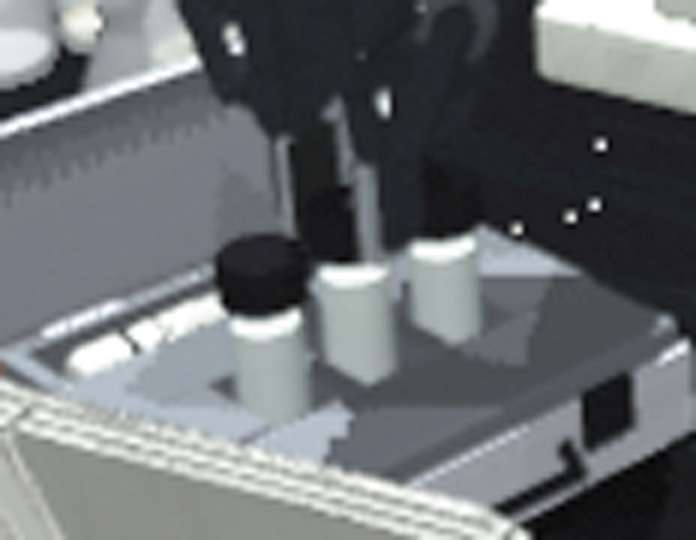

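Raised 17 mm and the case has not moved. Continuing past 23 mm.

Call:
play_rows(
  series=[
    [2, 0, 0, 0.07, 0, 0, -0.17],
    [2, 0, 0, 0.07, 0, 0, -0.17],
    [2, 0, 0, 0.07, 0, 0, -0.17],
    [2, 0, 0, 0.0, 0, 0, 0.17],
    [2, 0, 0, 0.07, 0, 0, 0.17],
  ],
)

```text
t: 10.9
tcp_pos: [0.4886, 0.2138, 0.1065]
tcp_rot: [-3.141, 0.001, 1.305]
force: [-0.3, -1.1, -5.6]
grip_width: 0.303
```

Call:
play_rows(
  series=[
    [2, 0, 0, 0.07, 0, 0, 0.17],
    [2, 0, 0, 0.07, 0, 0, 0.17],
    [2, 0, 0, 0.0, 0, 0, -0.17],
    [2, 0, 0, 0.07, 0, 0, -0.17],
    [2, 0, 0, 0.07, 0, 0, -0.17],
  ],
)

```text
t: 11.52
tcp_pos: [0.4896, 0.2142, 0.11]
tcp_rot: [3.141, -0.001, 1.124]
force: [0.0, -0.2, -0.4]
grip_width: 0.306
```

Call:
play_rows(
  series=[
    [2, 0, 0, 0.07, 0, 0, -0.17],
    [2, 0, 0, 0.0, 0, 0, 0.17],
    [2, 0, 0, 0.07, 0, 0, 0.17],
    [2, 0, 0, 0.07, 0, 0, 0.0],
    [2, 0, 0, 0.0, 0, 0, 0],
  ],
)

```text
t: 12.15
tcp_pos: [0.4894, 0.2142, 0.1119]
tcp_rot: [3.141, -0.0, 1.293]
force: [0.5, -0.3, -0.7]
grip_width: 0.305
```

```bash
python3 st.py
python3 - <<'E'
from h import *
s=snap('side','s8.png'); u,v=proj(s,(.489,.2137,.07)); crop(s,u,v,'s8c.png',h=45,k=6)
print([(np.round(d['position'],4),round(d['p'],2)) for d in vision.mark_of('case',s)[:2]],[(np.round(d['position'],4),round(d['p'],2)) for d in vision.mark_of('cell',s)[:3]])
E
```

```text
12.15 [0.4894 0.2142 0.1119] [ 3.1411 -0.0003  1.2931] [ 0.5384 -0.3265 -0.7326] [-0.0057 -0.0129 -0.018 ] 0.30509921583268007
[(array([ 0.5007,  0.211 , -0.0017]), 0.89), (array([ 0.5198, -0.1649,  0.0361]), 0.38)] [(array([0.3398, 0.3407, 0.0013]), 0.92), (array([0.4894, 0.213 , 0.0289]), 0.58)]
```

View pics/s8c.png

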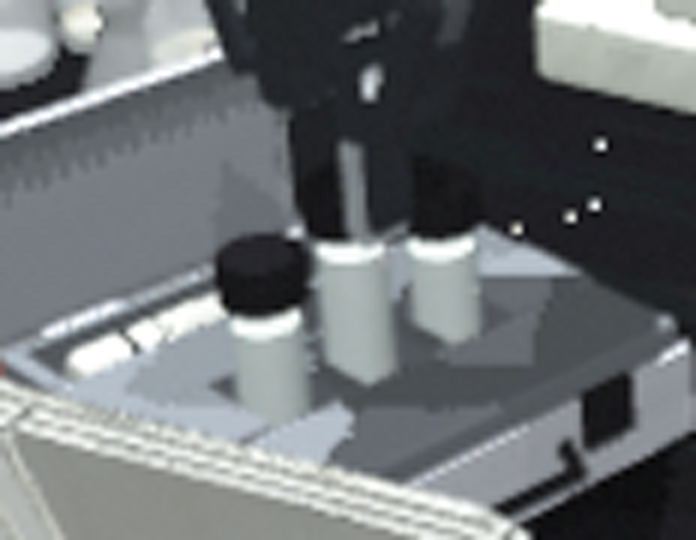

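It is free: the pull is down to −0.7 N at 25 mm raised, and the case is unmoved. Lifting straight up well clear, then carrying it to a bare bench spot near (0.42, 0.02).

Run:
```python
from h import *
s=snap('top','t8.png')
print(proj(s,(.42,.02,0)),proj(s,(.36,.02,0)),proj(s,(.48,.02,0)))
m=[]
for dx in np.arange(-.07,.071,.02):
    print([round(float(unproj(s,*[int(round(a)) for a in proj(s,(.42+dx,.02+dy,0))])[2]),3) for dy in np.arange(-.07,.071,.02)])
```

```text
(np.float64(328.8808262939063), np.float64(228.56520542123633)) (np.float64(329.7275960002365), np.float64(253.31437246609156)) (np.float64(328.05364106507517), np.float64(204.3884484442959))
[0.0, 0.002, 0.0, 0.003, 0.004, 0.0, -0.001, -0.003]
[0.002, 0.001, -0.004, 0.0, 0.001, 0.003, -0.0, -0.003]
[-0.002, -0.0, 0.002, -0.001, 0.001, 0.002, -0.001, 0.002]
[-0.002, -0.0, 0.002, 0.002, 0.003, 0.001, 0.001, 0.002]
[0.001, 0.001, -0.0, -0.0, 0.002, 0.001, -0.002, -0.0]
[0.001, 0.001, 0.001, 0.002, 0.001, 0.001, -0.0, -0.0]
[-0.003, -0.001, 0.002, 0.001, 0.001, -0.0, 0.001, 0.001]
[-0.0, -0.004, -0.003, 0.0, -0.001, 0.002, 0.004, 0.002]
```

Call:
play_rows(
  series=[
    [2, 0, 0, 1.0, 0, 0, 0],
    [2, 0, 0, 2.0, 0, 0, 0],
    [2, 0, 0, 3.0, 0, 0, 0],
    [2, 0, 0, 3.0, 0, 0, 0],
    [2, -0.5, -1, 1.0, 0, 0, 0],
  ],
)

```text
t: 12.98
tcp_pos: [0.4851, 0.2046, 0.2139]
tcp_rot: [3.139, -0.002, 1.295]
force: [-0.2, -0.3, -0.2]
grip_width: 0.307
```

Call:
play_rows(
  series=[
    [2, -1.5, -4, 0, 0, 0, 0],
    [2, -1.8, -5, 0, 0, 0, 0],
    [2, -1.8, -5, 0, 0, 0, 0],
    [2, -1.4, -4.4, 0, 0, 0, 0],
    [2, 0, 0, 0, 0, 0, 0],
  ],
)

```text
t: 13.6
tcp_pos: [0.417, 0.0177, 0.2111]
tcp_rot: [-3.14, 0.001, 1.291]
force: [0.5, -0.1, -0.9]
grip_width: 0.301
```

```bash
python3 st.py
python3 - <<'E'
from h import *
s=snap('side','s9.png')
E
```

```text
13.6 [0.417  0.0177 0.2111] [-3.1402  0.001   1.2912] [ 0.4647 -0.0742 -0.9434] [0.0591 0.0373 0.0219] 0.30134056020368566
```

View pics/s9.png

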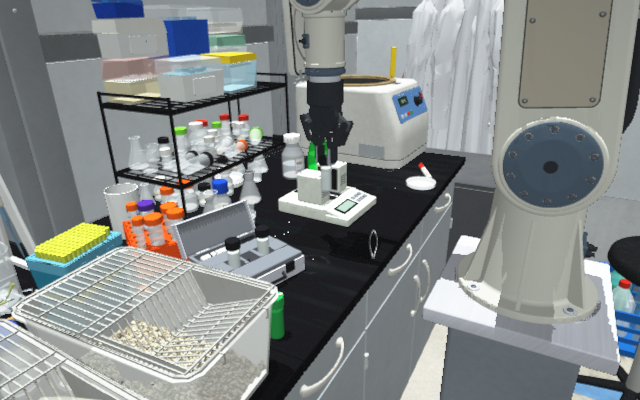

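The cell hangs upright at (325,180) in the side view, and the two tall cells remain in the case. Lowering over the bare spot.

Call:
play_rows(
  series=[
    [2, 0, 0, -2.5, 0, 0, 0],
    [2, 0, 0, -4, 0, 0, 0],
    [2, 0, 0, -4, 0, 0, 0],
    [2, 0, 0, -1.5, 0, 0, 0],
    [2, 0, 0, 0, 0, 0, 0],
  ],
)

```text
t: 14.28
tcp_pos: [0.4183, 0.0208, 0.0905]
tcp_rot: [-3.139, 0.001, 1.296]
force: [-0.9, -0.5, -0.8]
grip_width: 0.305
```

```bash
python3 st.py
python3 - <<'E'
from h import *
s=snap('side'); u,v=proj(s,(.419,.018,.05)); crop(s,u,v,'s10.png',h=40,k=7)
E
```

```text
14.275 [0.4183 0.0208 0.0905] [-3.1388  0.0008  1.2956] [-0.9312 -0.5012 -0.8493] [0.0228 0.004  0.0105] 0.3047768596969661
```

View pics/s10.png

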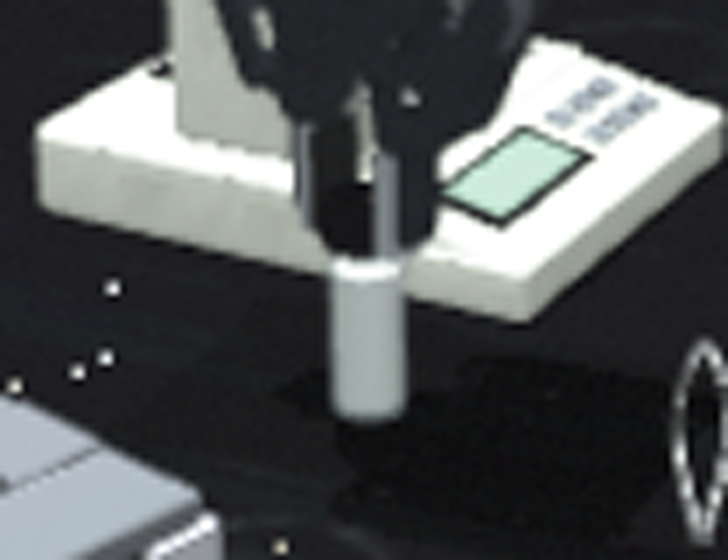

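Call:
play_rows(
  series=[
    [2, 0, 0, -0.25, 0, 0, 0],
    [2, 0, 0, -0.2, 0, 0, 0],
    [2, 0, 0, -0.15, 0, 0, 0],
    [2, 0, 0, -0.1, 0, 0, 0],
    [2, 0, 0, 0, 0, 0, 0],
  ],
)

```text
t: 14.95
tcp_pos: [0.4191, 0.0201, 0.0847]
tcp_rot: [-3.142, 0.0, 1.295]
force: [0.2, 0.2, -0.6]
grip_width: 0.304
```

```bash
python3 st.py
```

```text
14.95 [0.4191 0.0201 0.0847] [-3.1416  0.      1.2947] [ 0.1916  0.1717 -0.5873] [-0.0428 -0.0024  0.002 ] 0.30445852503209636
```

Call:
play_rows(
  series=[
    [2, 0, 0, -0.1, 0, 0, 0],
    [2, 0, 0, -0.1, 0, 0, 0],
    [2, 0, 0, -0.06, 0, 0, 0],
    [2, 0, 0, 0, 0, 0, 0],
  ],
)

```text
t: 15.45
tcp_pos: [0.4191, 0.0202, 0.082]
tcp_rot: [-3.141, 0.0, 1.295]
force: [-0.4, 0.2, 0.0]
grip_width: 0.306
```

```bash
python3 st.py
```

```text
15.45 [0.4191 0.0202 0.082 ] [-3.1414  0.0001  1.2948] [-0.4265  0.1649  0.0233] [ 0.0158 -0.0022  0.0032] 0.30648492585343434
```

Call:
play_rows(
  series=[
    [2, 0, 0, -0.05, 0, 0, 0],
    [2, 0, 0, -0.05, 0, 0, 0],
    [2, 0, 0, 0, 0, 0, 0],
  ],
)

```text
t: 15.82
tcp_pos: [0.4192, 0.0202, 0.0815]
tcp_rot: [3.142, -0.0, 1.295]
force: [-1.7, 0.2, 8.9]
grip_width: 0.307
```

```bash
python3 st.py
python3 - <<'E'
from h import *
s=snap('side'); u,v=proj(s,(.419,.02,.05)); print(crop(s,u,v,'s11.png',h=40,k=7), proj(s,(.419,.02,0)))
E
```

```text
15.825 [0.4192 0.0202 0.0815] [ 3.1415 -0.0001  1.2947] [-1.667   0.1852  8.8698] [ 0.1062  0.4133 -0.012 ] 0.30701817902890255
(272, 181) (np.float64(324.9196613118385), np.float64(241.40807382847237))
```

View pics/s11.png

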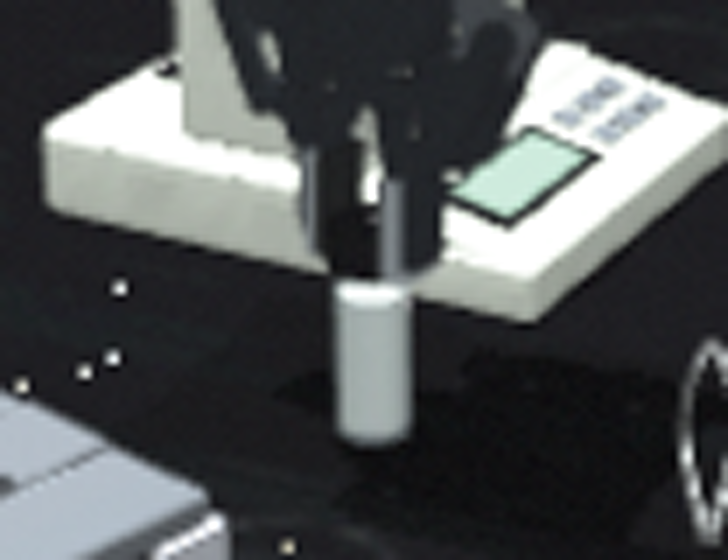

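The cell is on the bench: contact at TCP z = 0.0815, as predicted. Easing off, then letting go.

Call:
play_rows(
  series=[
    [2, 0, 0, 0.04, 0, 0, 0],
    [3.2, 0, 0, 0, 0, 0, 0],
    [4.5, 0, 0, 0, 0, 0, 0],
    [6, 0, 0, 0, 0, 0, 0],
    [7, 0, 0, 0, 0, 0, 0],
  ],
)

```text
t: 16.5
tcp_pos: [0.4191, 0.0202, 0.0814]
tcp_rot: [-3.142, -0.0, 1.295]
force: [-0.5, -0.2, -0.7]
grip_width: 0.819
```

Call:
play_rows(
  series=[
    [7, 0, 0, 2, 0, 0, 0],
    [7, 0, 0, 3, 0, 0, 0],
    [7, 0, 0, 3, 0, 0, 0],
    [7, 0, 0, 2, 0, 0, 0],
    [7, 0, 0, 0, 0, 0, 0],
  ],
)

```text
t: 17.12
tcp_pos: [0.4201, 0.0202, 0.1826]
tcp_rot: [3.139, -0.001, 1.295]
force: [0.2, 0.9, 0.0]
grip_width: 0.818
```

```bash
python3 st.py
cat > cap.py <<'E'
from h import *
import sys
def X3(s):
    vv,uu=np.mgrid[0:400,0:640]; R,t=RT(s); f=F(s)
    a=np.dstack([uu-s['cx'],vv-s['cy']]).astype(float); r=np.linalg.norm(a,axis=2)+1e-9; th=r/f
    d=np.dstack([a[...,0]/r*np.tan(th),a[...,1]/r*np.tan(th),np.ones_like(r)])*s['z_map'][...,None]
    return (d-t)@R
def X3p(s):
    vv,uu=np.mgrid[0:400,0:640]; R,t=RT(s); f=F(s)
    d=np.dstack([(uu-s['cx'])/f,(vv-s['cy'])/f,np.ones((400,640))])*s['z_map'][...,None]
    return (d-t)@R
def cap(s,x,y,ztop,pers=False):
    X=X3p(s) if pers else X3(s)
    m=(s['z_map']>0)&(abs(X[...,2]-ztop)<.005)&(np.hypot(X[...,0]-x,X[...,1]-y)<.02)
    p=X[m]; (c,r)=cv2.minEnclosingCircle((p[:,:2]*1000).astype(np.float32))
    w=m&(s['img'].min(2)>140); q=X[w]; print('n',m.sum(),'mid',(p[:,:2].min(0)+p[:,:2].max(0))/2,'circ',c,r,'ztop',np.median(p[:,2]),'nwhite',w.sum())
    c=(p[:,:2].min(0)+p[:,:2].max(0))/2
    if len(q)>4:
        l=cv2.fitLine(q[:,:2].astype(np.float32),cv2.DIST_L2,0,1e-4,1e-4).ravel(); d=l[:2]*np.sign(l[:2]@(q[:,:2].mean(0)-c))
        e=q[:,:2].mean(0)-c
        print('white mean',q.mean(0),'line heading',np.arctan2(d[1],d[0]),'mean heading',np.arctan2(e[1],e[0]))
E
python3 - <<'E'
from cap import *
np.set_printoptions(precision=4,suppress=True)
s=snap('wrist','w12.png'); cap(s,.4192,.0202,.076)
u,v=fproj(s,(.4192,.0202,.076)); crop(s,u,v,'w12c.png',h=45,k=6)
for q in ['cell','cell_mark','cell_cap','seat','index','meter']: print(q,[(np.round(d['position'],4),round(d['p'],2)) for d in vision.mark_of(q,s)[:3]])
s=snap('top','t12.png'); cap(s,.4192,.0202,.076,True)
for q in ['cell','cell_mark','cell_cap','seat','index','meter']: print(q,[(np.round(d['position'],4),round(d['p'],2)) for d in vision.mark_of(q,s)[:3]])
E
```

```text
17.125 [0.4201 0.0202 0.1826] [ 3.1386 -0.001   1.2948] [0.1771 0.8796 0.0087] [ 0.0201 -0.0217  0.0091] 0.8179914096212486
n 1045 mid [0.4206 0.0207] circ (420.2712707519531, 20.49892234802246) 15.212621688842773 ztop 0.07630031786660782 nwhite 60
white mean [0.4128 0.02   0.0769] line heading -3.0681961865689478 mean heading -3.050718474892162
cell [(array([ 0.4195,  0.021 , -0.0016]), 0.74)]
cell_mark [(array([0.4079, 0.0209, 0.0763]), 0.7)]
cell_cap [(array([0.4183, 0.0173, 0.0675]), 0.64)]
seat []
index [(array([ 0.4797, -0.1659,  0.0368]), 0.91)]
meter []Traceback (most recent call last):
  File "<stdin>", line 6, in <module>
  File "cap.py", line 16, in cap
    w=m&(s['img'].min(2)>140); q=X[w]; print('n',m.sum(),'mid',(p[:,:2].min(0)+p[:,:2].max(0))/2,'circ',c,r,'ztop',np.median(p[:,2]),'nwhite',w.sum())
                                                                ~~~~~~~~~~~^^^
    return umr_minimum(a, axis, None, out, keepdims, initial, where)
ValueError: zero-size array to reduction operation minimum which has no identity
```

View pics/w12.png

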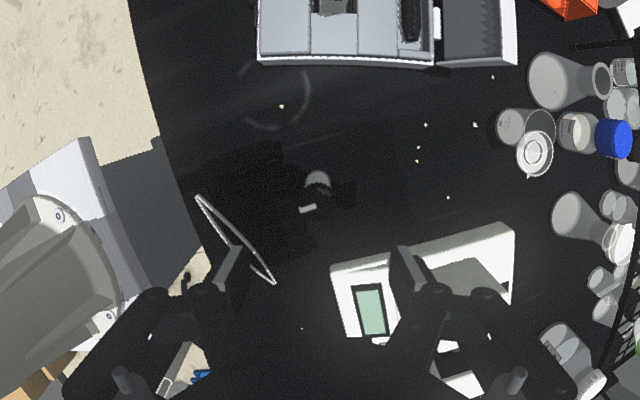

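View pics/w12c.png

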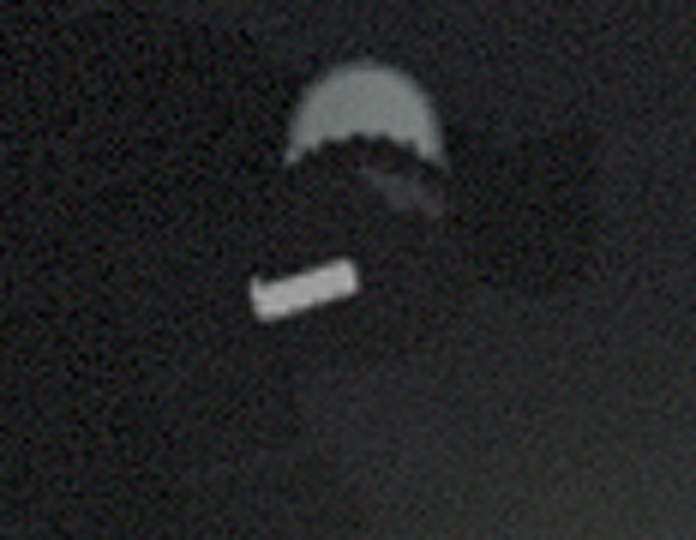

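The cell stands upright at (0.4203, 0.0205) with its top at z = 0.076. In the wrist crop the line runs from (355,275) to (255,300), a heading of about −3.06 rad. Next I need the meter's pose.

Run:
```python
from cap import *
np.set_printoptions(precision=4,suppress=True)
s=snap('top','t12.png'); X=X3p(s)
m0=(s['z_map']>0)&(abs(X[...,0]-.51)<.16)&(abs(X[...,1]+.164)<.13)
for nm,lo,hi in [('blocks',.105,.12),('base',.03,.045)]:
    m=m0&(X[...,2]>lo)&(X[...,2]<hi)&(s['img'].min(2)>100)
    n,lab,stt,_=cv2.connectedComponentsWithStats(m.astype(np.uint8))
    for i in range(1,n):
        if stt[i,4]>100:
            p=X[lab==i]; r=cv2.minAreaRect((p[:,:2]*1000).astype(np.float32)); print(nm,stt[i],r,np.median(p[:,2]))
for q in ['seat','index','meter','cell_mark']: print(q,[(np.round(d['position'],4),round(d['p'],2)) for d in vision.mark_of(q,s)[:3]])
```

```text
blocks [423 159  25  32 725] ((518.591552734375, -215.48805236816406), (50.329307556152344, 70.6287841796875), 87.55077362060547) 0.11183807130524054
base [398 147  43  24 435] ((580.1151123046875, -204.6988525390625), (102.02494812011719, 59.08451461791992), 89.06603240966797) 0.03594844239161611
base [407 170  37  49 508] ((495.49713134765625, -217.44168090820312), (133.80831909179688, 60.64284896850586), 17.50538444519043) 0.03528329689695442
seat [(array([ 0.525 , -0.1662,  0.0346]), 0.86)]
index [(array([ 0.4789, -0.1637,  0.0429]), 0.96)]
meter [(array([0.4902, 0.2182, 0.0242]), 0.74), (array([ 0.5245, -0.1657,  0.0002]), 0.72)]
cell_mark [(array([0.3316, 0.3329, 0.0768]), 0.78)]
```

View pics/t12.png

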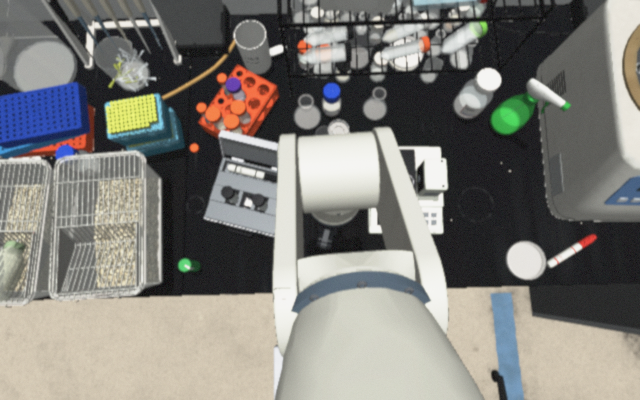

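The arm hides part of the meter, so I'll measure it with the wrist camera from above. First I'll take the cap again, turned about 20° from the earlier grip so the jaws line up with the white line.

Call:
play_rows(
  series=[
    [7, 0, 0, 0, 0, 0, 0.17],
    [7, 0, 0, -2, 0, 0, 0.17],
    [7, 0, 0, -3, 0, 0, 0],
    [7, 0, 0, -3, 0, 0, 0],
    [7, 0, 0, -1.9, 0, 0, 0],
  ],
)

```text
t: 18.4
tcp_pos: [0.4186, 0.0202, 0.0813]
tcp_rot: [-3.141, -0.0, 1.635]
force: [1.1, -0.7, 1.1]
grip_width: 0.822
```

```bash
python3 st.py
python3 - <<'E'
from h import *
s=snap('wrist','w13.png')
s=snap('side'); u,v=proj(s,(.419,.02,.05)); print(crop(s,u,v,'s13.png',h=40,k=7), proj(s,(.419,.02,0)))
E
```

```text
18.4 [0.4186 0.0202 0.0813] [-3.1405 -0.      1.6348] [ 1.0847 -0.7034  1.074 ] [-0.0087 -0.0462 -0.048 ] 0.8217517217609391
(272, 181) (np.float64(324.9196613118385), np.float64(241.40807382847237))
```

View pics/s13.png

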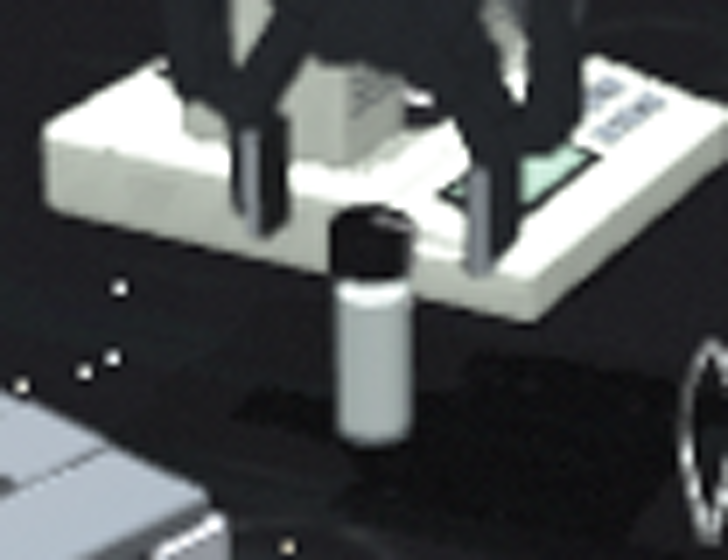

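View pics/w13.png

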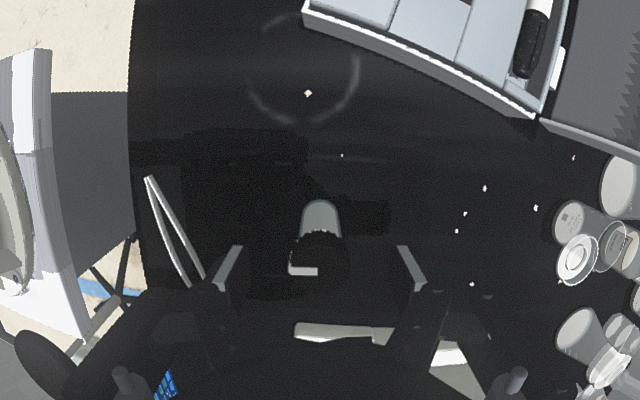

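The cap stands centred between the open jaws and its line at (303,271) is parallel to their travel. Closing.

Call:
play_rows(
  series=[
    [4.5, 0.05, 0, 0.08, 0, 0, 0],
    [3, 0, 0, 0, 0, 0, 0],
    [2, 0, 0, 0, 0, 0, 0],
    [2, 0, 0, 0, 0, 0, 0],
    [2, 0, 0, 0, 0, 0, 0],
  ],
  newtons=50,
)

```text
t: 19.12
tcp_pos: [0.4203, 0.0202, 0.0843]
tcp_rot: [3.14, 0.0, 1.635]
force: [-0.5, -0.9, 6.7]
grip_width: 0.304
```

```bash
python3 st.py
python3 - <<'E'
from h import *
s=snap('side'); u,v=proj(s,(.419,.02,.05)); print(crop(s,u,v,'s14.png',h=40,k=7), proj(s,(.419,.02,0)))
E
```

```text
19.125 [0.4203 0.0202 0.0843] [3.1397 0.     1.6347] [-0.5034 -0.867   6.7262] [0.0179 0.2081 0.0083] 0.3042727022050094
(272, 181) (np.float64(324.9196613118385), np.float64(241.40807382847237))
```

View pics/s14.png

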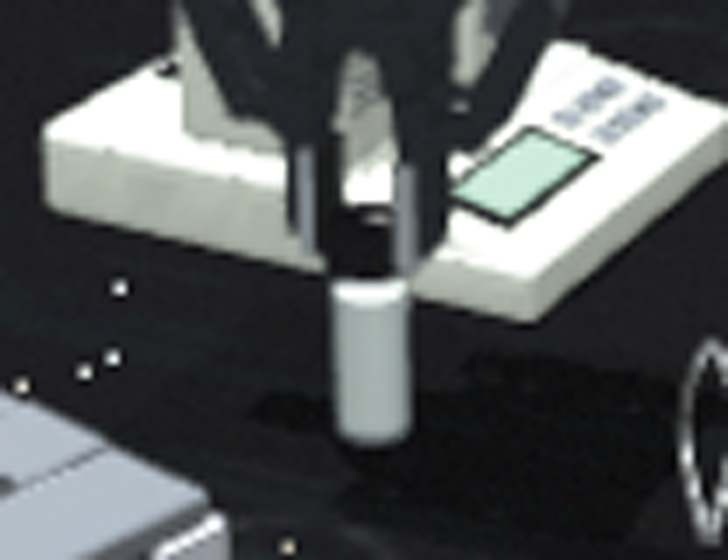

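Regripped with the fingertips at the cap's lower edge. Lifting, then stopping in front of and above the meter to measure the seat with the wrist camera.

Call:
play_rows(
  series=[
    [2, 0, 0, 1.5, 0, 0, 0],
    [2, 0, 0, 4, 0, 0, 0],
    [2, 0, 0, 4.5, 0, 0, 0],
    [2, 0, -2, 4, 0, 0, 0],
    [2, 0, -4, 1, 0, 0, 0],
  ],
)

```text
t: 19.8
tcp_pos: [0.4212, -0.0399, 0.2367]
tcp_rot: [3.136, 0.001, 1.637]
force: [1.5, 0.9, -0.5]
grip_width: 0.304
```

Call:
play_rows(
  series=[
    [2, 0, -4.5, 0, 0, 0, -0.05],
    [2, 0, -4.5, 0, 0, 0, 0],
    [2, 0, -3.5, 0, 0, 0, 0],
    [2, 0, 0, 0, 0, 0, 0],
    [2, 0, 0, 0, 0, 0, 0],
  ],
)

```text
t: 20.42
tcp_pos: [0.4194, -0.1645, 0.2335]
tcp_rot: [3.141, -0.0, 1.584]
force: [0.4, -0.4, -1.0]
grip_width: 0.299
```

```bash
python3 st.py
python3 - <<'E'
from cap import *
np.set_printoptions(precision=4,suppress=True)
s=snap('wrist','w15.png'); X=X3(s); np.savez('w15.npz',**{k:s[k] for k in s})
m0=(s['z_map']>0)&(abs(X[...,0]-.51)<.16)&(abs(X[...,1]+.164)<.13)
for nm,lo,hi in [('blocks',.107,.117),('base',.03,.0367)]:
    m=m0&(X[...,2]>lo)&(X[...,2]<hi)
    n,lab,stt,_=cv2.connectedComponentsWithStats(m.astype(np.uint8))
    for i in range(1,n):
        if stt[i,4]>100:
            p=X[lab==i]; r=cv2.minAreaRect((p[:,:2]*1000).astype(np.float32)); print(nm,stt[i],r,np.median(p[:,2]))
for q in ['seat','index','meter','cell_mark','cell']: print(q,[(np.round(d['position'],4),round(d['p'],2)) for d in vision.mark_of(q,s)[:3]])
u,v=fproj(s,(.51,-.165,.038)); print(u,v,crop(s,u,v,'w15c.png',h=50,k=6))
snap('top','t15.png')
E
```

```text
20.425 [ 0.4194 -0.1645  0.2335] [ 3.1414 -0.0002  1.5841] [ 0.4257 -0.401  -1.0351] [-0.0441  0.0003  0.0801] 0.29863286634227704
blocks [ 402  109   82   65 4422] ((525.092041015625, -115.09642028808594), (50.76628494262695, 71.82483673095703), 88.08162689208984) 0.11208976248604327
blocks [ 388  225   78   50 3417] ((521.611083984375, -214.102294921875), (49.760047912597656, 71.38971710205078), 88.0539321899414) 0.11213521567308671
base [ 329   94  163  157 7729] ((521.5824584960938, -163.8784637451172), (174.78509521484375, 183.64242553710938), 88.21900177001953) 0.034653048271627476
seat [(array([ 0.5229, -0.1619,  0.0345]), 0.57)]
index [(array([ 0.4826, -0.1636,  0.0387]), 0.87)]
meter [(array([ 0.523 , -0.1647, -0.0004]), 0.83)]
cell_mark [(array([ 0.4036, -0.1627,  0.2261]), 0.69)]
cell [(array([ 0.4187, -0.1626,  0.1481]), 0.93)]
401.9941650849502 179.87804556994357 (336, 129)
```

View pics/w15.png

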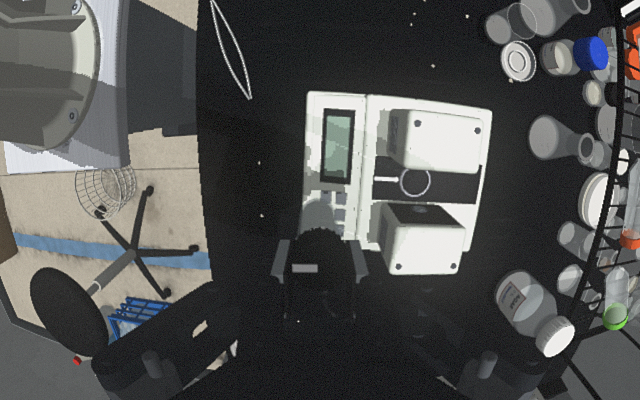

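View pics/w15c.png

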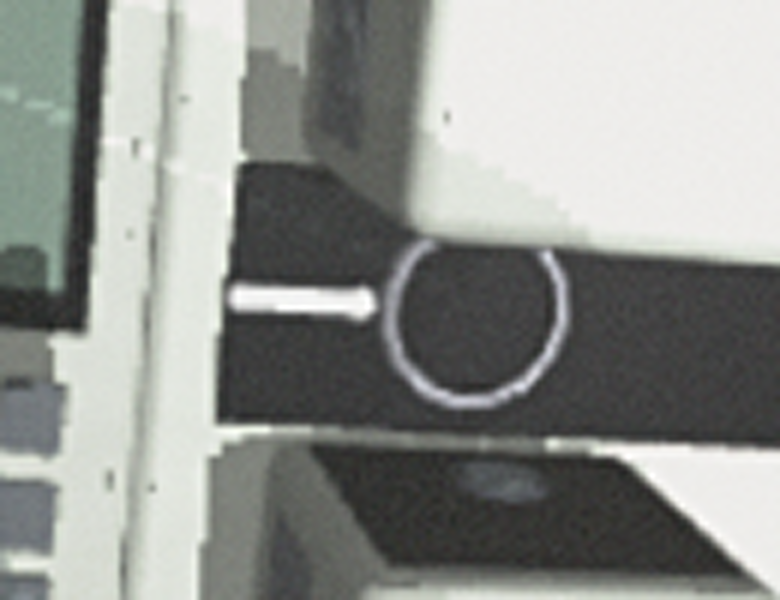

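Run:
```python
from cap import *
np.set_printoptions(precision=4,suppress=True)
s=dict(np.load('w15.npz')); s={k:(v if v.ndim else v.item()) for k,v in s.items()}
print('ring', fpix(s,336+478/6,129+318/6,plane=.041))
a=fpix(s,336+230/6,129+297/6,plane=.038); b=fpix(s,336+372/6,129+302/6,plane=.038); d=a-b; print('index line',a,b,np.arctan2(d[1],d[0]))
# ring fit by image threshold
X=X3(s); 
P=[]
for (u,v) in [(388,300),(395,270),(410,250),(425,241),(545,250),(563,285),(566,315),(555,355),(530,385),(500,400),(465,404),(430,393),(405,365),(390,330)]:
    P.append(fpix(s,336+u/6,129+v/6,plane=.041)[:2]*1000)
print(cv2.fitEllipse(np.array(P,np.float32)))
cap(s,.4194,-.1645,.2255)
u,v=fproj(s,(.4194,-.1645,.2255)); print(u,v,crop(s,u,v,'w15d.png',h=45,k=6))
```

```text
ring [ 0.5248 -0.1662  0.041 ]
index line [ 0.4794 -0.1642  0.038 ] [ 0.5055 -0.1645  0.038 ] 3.1295099396478845
((524.7750244140625, -165.30433654785156), (33.302303314208984, 35.119468688964844), 48.51298522949219)
n 2769 mid [ 0.4183 -0.1639] circ (419.2991027832031, -163.4609375) 19.515296936035156 ztop 0.22556320536725671 nwhite 0
315.75763875143434 267.8502506031781 (257, 222)
```

View pics/w15d.png

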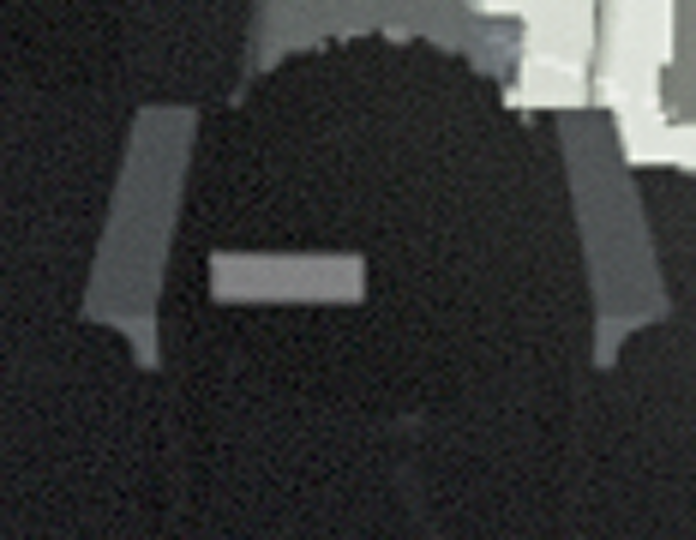

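The white line lies along the jaw axis, from (212,277) to (365,277) in the crop, so the mark is at tool yaw + π/2. From the block tops, the meter yaw is −0.035. The seat is at about (0.524, −0.165): block midpoint (0.5234, −0.1646), ring fit (0.5248, −0.1653). Moving over it with a −0.05 turn.

Call:
play_rows(
  series=[
    [2, 3.5, 0, 0, 0, 0, -0.05],
    [2, 4.0, -0.05, 0, 0, 0, 0],
    [2, 3.0, 0, 0, 0, 0, 0],
    [2, 0, 0, 0, 0, 0, 0],
    [2, 0, 0, 0, 0, 0, 0],
  ],
)

```text
t: 21.4
tcp_pos: [0.5238, -0.165, 0.2329]
tcp_rot: [-3.14, -0.0, 1.535]
force: [-0.3, -0.1, -1.0]
grip_width: 0.306
```

```bash
python3 st.py
python3 - <<'E'
from cap import *
np.set_printoptions(precision=4,suppress=True)
s=snap('wrist','w16.png'); print(sensors.get_state()['tcp_pos'])
s=snap('top','t16.png'); print(sensors.get_state()['tcp_pos'])
s=snap('side','s16.png'); print(sensors.get_state()['tcp_pos']); u,v=proj(s,(.524,-.165,.12)); crop(s,u,v,'s16c.png',h=45,k=6)
E
```

```text
21.4 [ 0.5238 -0.165   0.2329] [-3.1402 -0.0003  1.5352] [-0.2885 -0.1254 -0.9724] [-0.0009 -0.0071  0.0175] 0.3055438050495606
[ 0.5237 -0.1651  0.233 ]
[ 0.5237 -0.1652  0.2332]
[ 0.5238 -0.1653  0.2333]
```

View pics/w16.png

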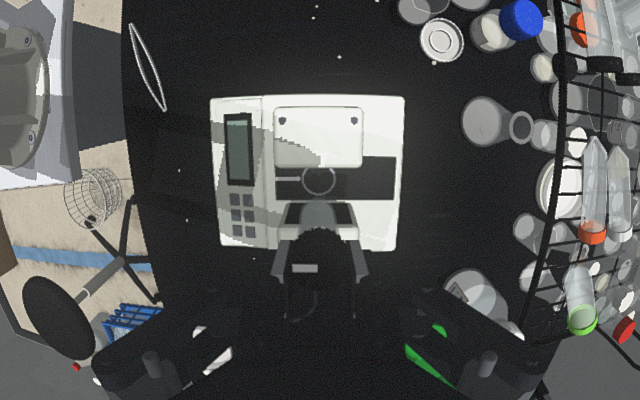

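View pics/s16c.png

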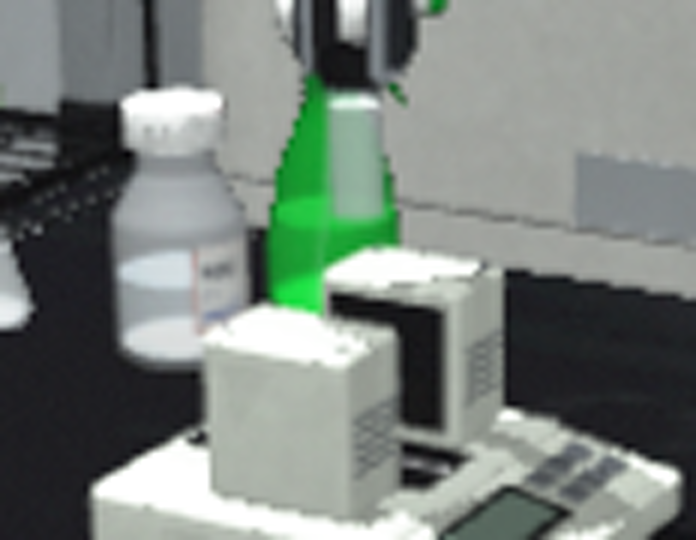

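The wrist view now shows the ring at (318,180), unobstructed. Refining the seat and the alignment from this view.

Run:
```python
from cap import *
np.set_printoptions(precision=4,suppress=True)
s=snap('wrist'); X=X3(s); print(sensors.get_state()['tcp_pos'],sensors.get_state()['tcp_rot'])
m0=(s['z_map']>0)&(abs(X[...,0]-.51)<.16)&(abs(X[...,1]+.164)<.13)
for nm,lo,hi in [('blocks',.107,.117)]:
    m=m0&(X[...,2]>lo)&(X[...,2]<hi)
    n,lab,stt,_=cv2.connectedComponentsWithStats(m.astype(np.uint8))
    for i in range(1,n):
        if stt[i,4]>100:
            p=X[lab==i]; r=cv2.minAreaRect((p[:,:2]*1000).astype(np.float32)); print(nm,stt[i],r,np.median(p[:,2]))
u,v=fproj(s,(.51,-.165,.04)); print(u,v,crop(s,u,v,'w17c.png',h=35,k=8))
u,v=fproj(s,(.521,-.165,.225)); print(u,v,crop(s,u,v,'w17d.png',h=35,k=8))
print([(np.round(d['position'],4),round(d['p'],2)) for d in vision.mark_of('seat',s)[:3]])
```

```text
[ 0.5239 -0.1653  0.2334] [-3.1414 -0.      1.5345]
blocks [ 272  106   92   61 5419] ((525.902099609375, -114.52064514160156), (48.43000411987305, 72.49844360351562), 87.86966705322266) 0.1121932662187824
blocks [276 224  22  22 304] ((496.4478759765625, -197.66818237304688), (18.78832244873047, 19.09768295288086), 2.6313517093658447) 0.11169251301344446
blocks [338 224  22  17 302] ((549.25048828125, -196.94131469726562), (13.518083572387695, 18.747684478759766), 83.96631622314453) 0.1116543162895566
304.6001060501197 178.59481335728609 (259, 143)
309.8796842369772 267.45747767815794 (264, 232)
[(array([ 0.5242, -0.1666,  0.0348]), 0.77)]
```

View pics/w17c.png

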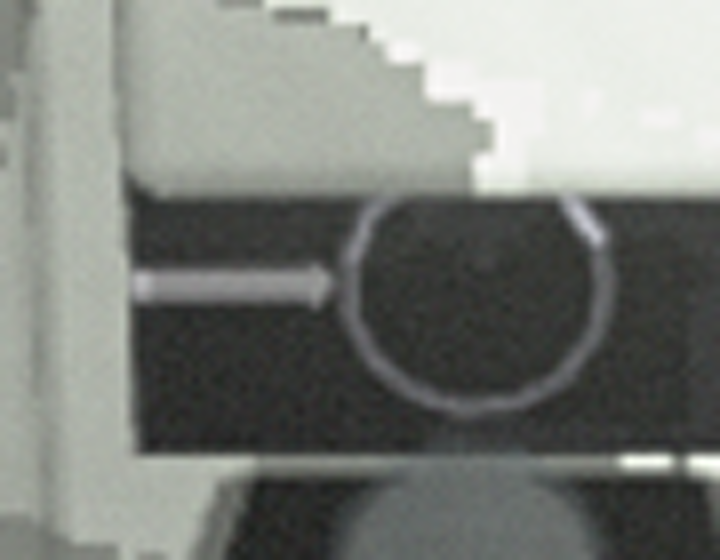

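View pics/w17d.png

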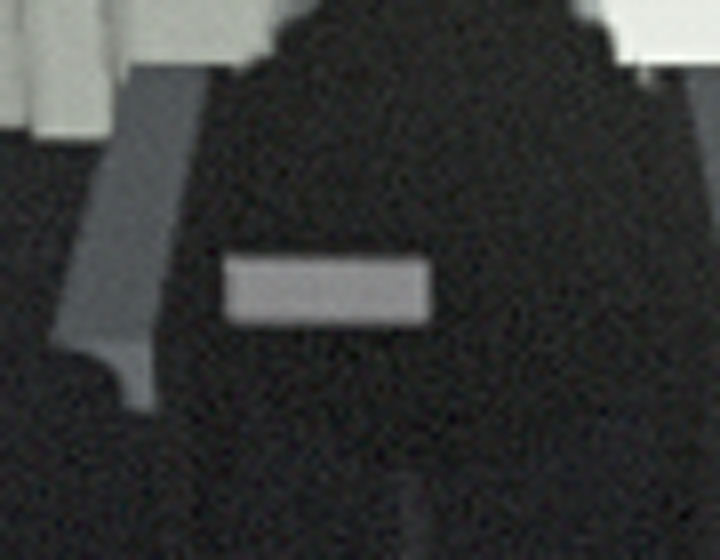

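Run:
```python
from cap import *
np.set_printoptions(precision=4,suppress=True)
s=snap('wrist'); print(sensors.get_state()['tcp_pos'])
P=np.array([fpix(s,259+u/8,143+v/8,plane=.041)[:2]*1000 for u,v in [(349,283),(352,250),(375,205),(570,205),(597,240),(606,283),(595,330),(560,378),(520,402),(478,408),(430,398),(385,365),(360,325)]],np.float32)
print(cv2.fitEllipse(P))
from scipy.optimize import least_squares
r=least_squares(lambda q:np.hypot(P[:,0]-q[0],P[:,1]-q[1])-q[2],[524,-165,16]); print(r.x,np.abs(r.fun).max())
print('mark ends',fpix(s,264+432/8,232+290/8,plane=.2255),fpix(s,264+225/8,232+290/8,plane=.2255))
a=fpix(s,259+140/8,143+286/8,plane=.038);b=fpix(s,259+325/8,143+285/8,plane=.038);print(a,b,np.arctan2(*(a-b)[[1,0]]))
```

```text
[ 0.5242 -0.1654  0.2335]
((524.996826171875, -165.46142578125), (32.593833923339844, 33.73202896118164), 42.62220001220703)
[ 525.0085 -165.482    16.5647] 0.560607221520371
mark ends [ 0.5252 -0.1655  0.2255] [ 0.5128 -0.1651  0.2255]
[ 0.4805 -0.1646  0.038 ] [ 0.505  -0.1655  0.038 ] 3.1069698490172493
```

In the same camera the ring centre is (0.5250, −0.1655) and the cap axis (0.5252, −0.1655). The mark heading is 3.109 and the index line 3.107, so both are aligned. Descending.

Call:
play_rows(
  series=[
    [2, 0, 0, -2, 0, 0, 0],
    [2, 0, 0, -3, 0, 0, 0],
    [2, 0, 0, -3, 0, 0, 0],
    [2, 0, 0, -1.8, 0, 0, 0],
    [2, 0, 0, 0, 0, 0, 0],
  ],
)

```text
t: 22.32
tcp_pos: [0.5239, -0.1652, 0.1344]
tcp_rot: [-3.139, -0.001, 1.535]
force: [0.3, -0.3, 0.5]
grip_width: 0.3
```

```bash
python3 st.py
python3 - <<'E'
from cap import *
s=snap('wrist','w18.png')
s=snap('side','s18.png'); print(sensors.get_state()['tcp_pos']); u,v=proj(s,(.524,-.165,.09)); crop(s,u,v,'s18c.png',h=40,k=7)
E
```

```text
22.325 [ 0.5239 -0.1652  0.1344] [-3.1394 -0.0006  1.5347] [ 0.3273 -0.2992  0.489 ] [-0.0202  0.0663 -0.0109] 0.30047840550412563
[ 0.52510429 -0.16550756  0.13600435]
```

View pics/s18c.png

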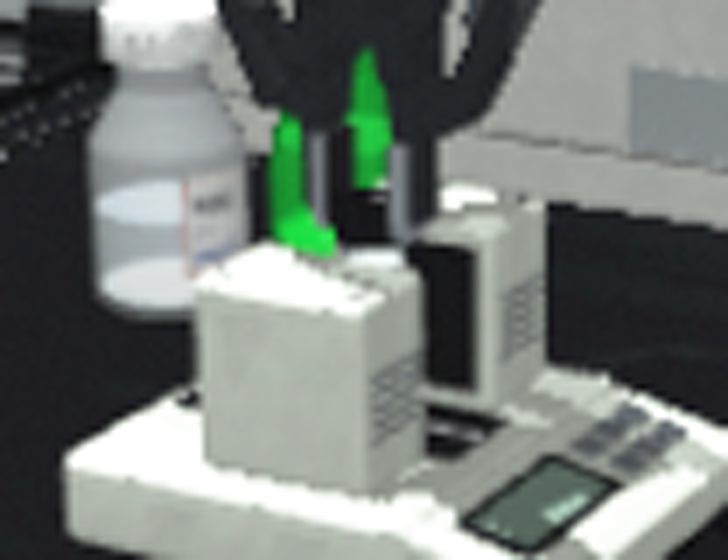

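View pics/w18.png

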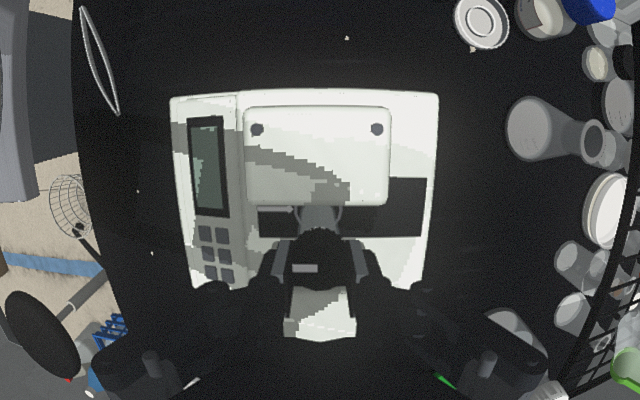

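Call:
play_rows(
  series=[
    [2, 0, 0, -0.3, 0, 0, 0],
    [2, 0, 0, -0.3, 0, 0, 0],
    [2, 0, 0, -0.2, 0, 0, 0],
    [2, 0, 0, -0.15, 0, 0, 0],
    [2, 0, 0, 0, 0, 0, 0],
  ],
)

```text
t: 23.05
tcp_pos: [0.5246, -0.1653, 0.1257]
tcp_rot: [-3.141, -0.0, 1.535]
force: [0.4, -0.1, -0.0]
grip_width: 0.303
```

Call:
play_rows(
  series=[
    [2, 0, 0, -0.1, 0, 0, 0],
    [2, 0, 0, -0.1, 0, 0, 0],
    [2, 0, 0, -0.05, 0, 0, 0],
    [2, 0, 0, 0, 0, 0, 0],
  ],
)

```text
t: 23.55
tcp_pos: [0.5246, -0.1653, 0.1233]
tcp_rot: [-3.142, -0.0, 1.535]
force: [-0.2, 0.5, -0.3]
grip_width: 0.302
```

```bash
python3 st.py
```

```text
23.55 [ 0.5246 -0.1653  0.1233] [-3.1415 -0.      1.5348] [-0.1665  0.4744 -0.2815] [-0.0575 -0.0531 -0.0145] 0.30183240868911076
```

Call:
play_rows(
  series=[
    [2, 0, 0, -0.05, 0, 0, 0],
    [2, 0, 0, -0.05, 0, 0, 0],
    [2, 0, 0, 0, 0, 0, 0],
  ],
)

```text
t: 23.92
tcp_pos: [0.5247, -0.1654, 0.1225]
tcp_rot: [3.141, 0.0, 1.535]
force: [-1.7, 0.2, 1.7]
grip_width: 0.302
```

```bash
python3 st.py
```

```text
23.925 [ 0.5247 -0.1654  0.1225] [3.1414 0.0001 1.5348] [-1.7364  0.2023  1.699 ] [ 0.0112  0.131  -0.005 ] 0.30174492489929516
```

Call:
play_rows(
  series=[
    [2, 0, 0, -0.04, 0, 0, 0],
    [2, 0, 0, 0, 0, 0, 0],
  ],
)

```text
t: 24.18
tcp_pos: [0.5248, -0.1654, 0.1224]
tcp_rot: [3.141, 0.0, 1.535]
force: [-1.5, 0.1, 6.3]
grip_width: 0.299
```

```bash
python3 st.py
python3 - <<'E'
from cap import *
s=snap('wrist'); u,v=fproj(s,(.52,-.165,.08)); crop(s,u,v,'w19c.png',h=45,k=7)
s=snap('side','s19.png'); u,v=proj(s,(.524,-.165,.09)); crop(s,u,v,'s19c.png',h=40,k=7)
E
```

```text
24.175 [ 0.5248 -0.1654  0.1224] [3.1412 0.0002 1.5348] [-1.5466  0.0768  6.3495] [ 0.0143  0.4002 -0.049 ] 0.2992001244447339
```

View pics/w19c.png

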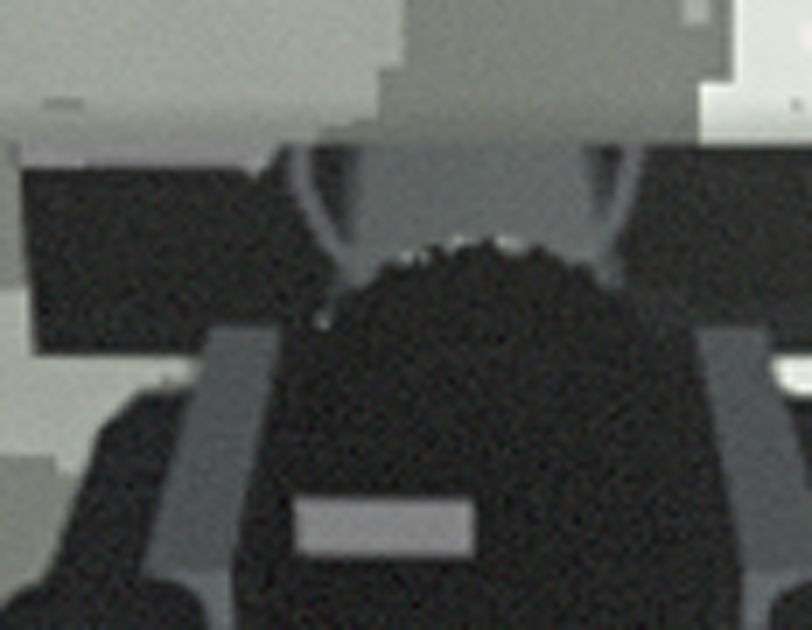

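View pics/s19c.png

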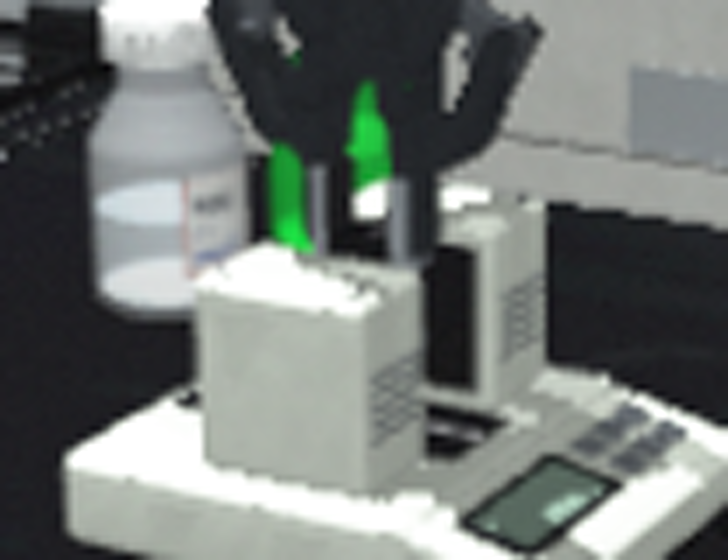

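The foot is inside the ring with a gap on both sides, and the seat floor was met at the expected height. Easing off and releasing gently, then rising straight up.

Call:
play_rows(
  series=[
    [2, 0, 0, 0.04, 0, 0, 0],
    [3.2, 0, 0, 0, 0, 0, 0],
    [4, 0, 0, 0, 0, 0, 0],
    [5.5, 0, 0, 0, 0, 0, 0],
    [6, 0, 0, 0, 0, 0, 0],
  ],
)

```text
t: 24.9
tcp_pos: [0.5246, -0.1653, 0.1222]
tcp_rot: [-3.142, -0.0, 1.535]
force: [0.2, -0.4, 0.3]
grip_width: 0.704
```

Call:
play_rows(
  series=[
    [6, 0, 0, 1, 0, 0, 0],
    [6, 0, 0, 3, 0, 0, 0],
    [6, 0, 0, 4, 0, 0, 0],
    [6, 0, 0, 3, 0, 0, 0],
    [6, 0, 0, 0, 0, 0, 0],
  ],
)

```text
t: 25.52
tcp_pos: [0.5261, -0.1658, 0.2354]
tcp_rot: [3.136, 0.001, 1.535]
force: [-0.3, -0.0, -0.1]
grip_width: 0.704
```

```bash
python3 st.py
python3 - <<'E'
from cap import *
np.set_printoptions(precision=4,suppress=True)
s=snap('wrist','w20.png'); cap(s,.525,-.1655,.114)
u,v=fproj(s,(.52,-.165,.114)); print(crop(s,u,v,'w20c.png',h=45,k=7))
for q in ['cell','cell_mark','cell_cap','seat','index','meter']: print(q,[(np.round(d['position'],4),round(d['p'],2)) for d in vision.mark_of(q,s)[:3]])
s=snap('side','s20.png'); u,v=proj(s,(.524,-.165,.09)); crop(s,u,v,'s20c.png',h=40,k=7)
E
```

```text
25.525 [ 0.5261 -0.1658  0.2354] [3.1364 0.0014 1.5348] [-0.327  -0.0201 -0.0733] [-0.0029 -0.0237 -0.0065] 0.7038094790134766
n 929 mid [ 0.5245 -0.1651] circ (524.5838623046875, -165.0294647216797) 15.048136711120605 ztop 0.11429050975429589 nwhite 17
white mean [ 0.5162 -0.1647  0.1152] line heading 3.128022177826033 mean heading 3.08749751503182
(250, 152)
cell [(array([ 0.5246, -0.1642,  0.0386]), 0.58)]
cell_mark [(array([ 0.5095, -0.1641,  0.1156]), 0.8)]
cell_cap [(array([ 0.5215, -0.166 ,  0.1036]), 0.8)]
seat [(array([ 0.5271, -0.1679,  0.0356]), 0.87)]
index [(array([ 0.4788, -0.1645,  0.0419]), 0.91)]
meter [(array([ 0.5232, -0.1629,  0.0009]), 0.94)]
```

View pics/w20c.png

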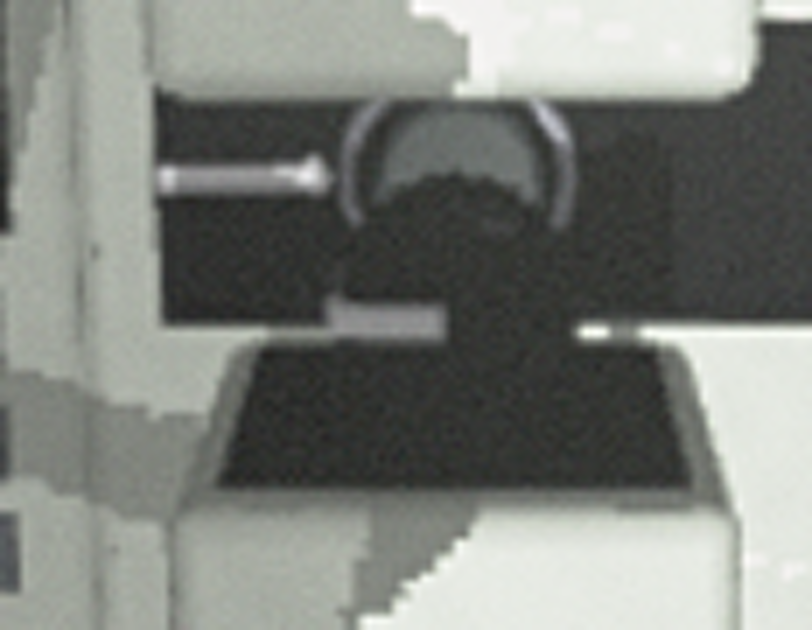

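View pics/s20.png

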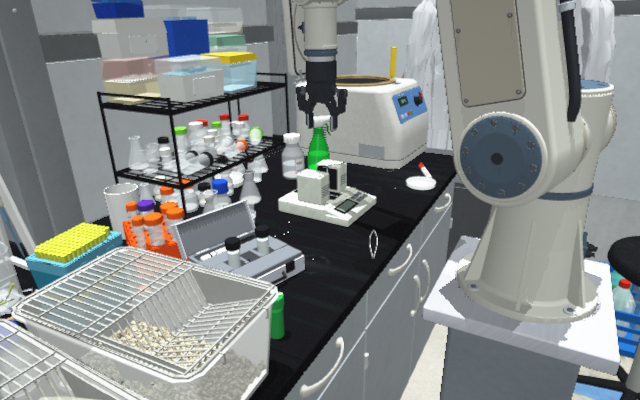

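The cell stands in the ring with its top at z = 0.1143 (0.038 + 0.076 expected). Its line at (330–445, 320) is parallel to the index line at (160–325, 178). The case and both tall cells are in place, and the gripper is clear. Handing in.

Run:
```python
from h import *
print(order.finish_job()); print(sensors.get_state()['t'])
```

```text
the job is handed in; nothing more can be done
None
the job is handed in; nothing more can be done
```

The short cell is in the meter's seat ring with its white line along the index line, and the job is handed in after about 26 s of robot time. No verdict was reported.

**What I did**
- **Extraction:** I gripped the middle cell by the cap across the row and twisted it ±0.34 rad to and fro while drawing it up. The pull readings between moves peaked at about 6.4 N.
- **Bench stop:** I stood it upright on the bench, let go, and took the cap again turned about 20° from the first grip.
- **Seating:** I lowered it into the ring in half-millimetre steps. The reading after contact was about 6 N. Then I released it and rose clear.

**Last checks**
- **Position:** The cap top is at z = 0.114, as expected for a cell resting on the seat floor. Its axis is at about (0.5245, −0.165) against a ring centre of (0.525, −0.1655), and the glass shows a gap to the ring on both sides.
- **Line direction:** The white line measured 3.109 rad just before lowering, against 3.107 for the index line. After release only a little of the line was visible, and it read 3.09 to 3.13.
- **Case and tall cells:** In the pictures the case looks unmoved, with both tall cells still in their wells. I did not re-measure them at the end.

**What disagreed**
- **Starting direction:** The line on the cap pointed towards the case's front (−x, about 17° off), not along the row towards +y as the text says. I followed what I measured, so only a 20° change of grip was needed.
- **Seat estimates:** The last network reading of the seat, (0.527, −0.168), was about 3 mm off my ring fit. I relied on the ring fit, which agreed with the optical blocks to within 2 mm.

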